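# Fit the label holder behind the punch case's lip and keep it pressed home

### The job

Raise the stiff lid of the punch case to about 70 degrees, never past upright, and let go of it so that it stands there by itself. Then take the grey label holder out of its wooden stand, push its tongue down behind the lip on the front of the case against the spring clip until it is fully home, and finish while still holding it pressed home (the clip would push it out again). Leave the lid at its angle and the other things on the bench where they are.

Things in the scene. Friction and masses are not known exactly. Their poses are not given: they have to be found in the camera images.
- lid (a joint): Angle of the plywood lid of the punch case, rad: 0 closed (level), 1.22 is 70 degrees, 1.57 upright; stops at 2.0. The hinge is along the far top edge of the case; friction (0.5 N m) keeps the lid where it is left. The lid (190 mm deep, 240 mm wide, 8 mm thick, 0.2 kg) needs about 4 N at its tab.
- lid_tab (a point): Grip point on the lid's wooden pull tab, 22 mm wide (along y) and 8 mm thick, that sticks out 44 mm beyond the middle of the lid's front edge; the point is 30 mm beyond that edge, mid-thickness. Tab and point turn with the lid: level at 0, tip up at 1.57. Axes are the lid's: x from tab to hinge, y along the hinge. Nothing is beside or below the tab.
- lid_hinge (a point): Middle of the lid's hinge line, 75 mm above the table, fixed to the case. Axes: z up, y along the hinge, x away from the case's front. With the lid closed the tab's grip point is 220 mm from here towards -x and 4 mm up; when the lid opens it turns up and over about +y.
- slot (a point): Centre of the mouth of the label slot, at rim level, 75 mm above the table; the closed lid covers it. The slot runs along the case's front between the aluminium lip (outermost) and the front wall: 9 mm wide (this point's x), 56 mm long (its y), z up. Both long edges flare over the top 6 mm, to 15 mm at the mouth; the wood at both ends of the slot is level with the mouth.
- case: The punch case, plywood, 190 (x) x 240 (y) x 75 mm, fixed to the bench; origin under its centre, x away from its front. The slot lies in its front edge, 35 mm from the middle towards +y, 180 mm from the hinge line. With the lid at 70 degrees there is 0.1 m and more of room behind the slot.
- clip (a joint): Travel of the sprung steel clip that fills the slot's bottom, m: 0 at rest, with its top 10 mm below the mouth; grows as the tongue presses it down. Pushing it takes 4 N at first and 8.5 N at 0.012, where the holder is fully home. It springs back.
- holder_center (a point): Centre of the head of the loose grey label holder (60 g). The head is a block 14 mm thick (x), 64 mm wide (y), 46 mm high (z), with a paper card on both faces; either way round is right. Below it, centred, is a tongue 6 mm thick, 52 mm wide, 22 mm long with a rounded end. Fully home, the head's underside rests on the slot's mouth, this point 23 mm above it.
- holder: The same label holder; origin at the tip of its tongue, 45 mm below the centre of the head. It starts upright in the slot of a fixed wooden stand (50 x 100 x 28 mm), its head resting on the stand's top, the centre of the head 51 mm above the table.
- wax: Bystander: pale wax block, 55 x 36 x 22 mm; origin under its centre.
- awl: Bystander: awl with a wooden handle, lying on the bench; origin at its underside.
- bowl: Bystander: white plastic bowl, 110 mm across, 55 mm high; origin under its centre.
- jar: Bystander: amber glass jar with a steel cap, 72 mm across, 85 mm high; origin under its centre.
- iron: Bystander: dark steel horn-shaped beating iron standing on its wide end, 84 mm across, 150 mm high; origin under its centre.
- slicker: Bystander: wooden edge slicker, 100 x 30 x 18 mm; origin under its centre.
Mind the look-alikes: they are no part of the job. There is more than one size of the holder; the job needs the middle-sized.

How it is judged:
On the way, in this order (a step that is already met when the one before it is completed fails the run):
1. the lid stands by itself at 60 to 80 degrees, not touched, the label holder not yet in its slot (value of joint lid between 1.05 and 1.4 rad and contact force between the arm and lid below 0.5 N and velocity of joint lid between -0.03 and 0.03 rad/s and distance between holder_center and slot above 0.06 m), for 0.3 s.
2. the tongue is behind the lip and has begun to press the clip (x of holder_center in the frame of slot between -0.004 and 0.004 m and y of holder_center in the frame of slot between -0.005 and 0.005 m and angle between the z axis of holder_center and the z axis of slot, either way round below 0.1 rad and value of joint clip above 0.002 m), for 0.1 s.
At the end, for the whole second after the job is handed in: The lid stands at 60 to 80 degrees; the label holder is upright (within 0.1 rad) and centred in the slot (4 mm across, 5 mm along), its head within 2.5 mm of the mouth and the clip pressed at least 9.5 mm, and the fingers still press or hold it (over 2 N), at rest (value of joint lid between 1.05 and 1.4 rad and x of holder_center in the frame of slot between -0.004 and 0.004 m and y of holder_center in the frame of slot between -0.005 and 0.005 m and angle between the z axis of holder_center and the z axis of slot, either way round below 0.1 rad and value of joint clip above 0.0095 m and z of holder_center in the frame of slot below 0.0255 m and contact force between the fingers and holder above 2 N and velocity of joint lid between -0.03 and 0.03 rad/s and linear speed of holder below 0.01 m/s); the arm keeps its last pose, push and grip.
It fails at once if the lid goes past upright (95 degrees) (value of joint lid above 1.66 rad).
It fails at once if another thing on the bench is moved more than 30 mm (distance of any of wax, awl, bowl, jar, iron, slicker from where it was at the start of the episode above 0.03 m).
It also fails if it takes over 59 s, if anything falls off the work surface, if the arm or the gripper's body presses on something with over 40 N, if the wrist force passes 120 N, or if a joint passes its speed limit or range.

### The arm

A 6-joint arm with a two-finger parallel gripper is mounted at the origin on the work surface. World frame = base frame: x ahead of the robot, y to its left, z up, the work surface at z = 0. Lengths are in m, angles in rad, forces in N, time in s.
With the tool pointing down it reaches from about 0.3 to 0.775 m from the base axis. Payload 14.6 kg.
Tool frame: the origin (TCP) lies at the very end of the fingers, on their centre line; the grasp point (between the pads) lies 19 mm behind it; z points along the fingers, y is the direction in which the jaws open and shut (so a half turn about z gives the same grasp; the last joint's range is limited). The gripper opens to 94 mm and grips with 3 to 60 N. Pads are 16 mm wide; open, the fingers measure 119 mm over their backs; the gripper's body (75 mm by 177 mm) begins 78 mm behind the grasp point.
Start: joints at [-1.215, 0.3, 1.521, -0, 1.321, -0.067], TCP at [0.226, -0.502, 0.205] pointing down, gripper open.
Joint ranges: [-3.03, 3.03], [-0.79, 2.21], [0.23, 2.52], [-1.04, 4.18], [0, 3.07], [-2.55, 2.55]. Speed limits (rad/s): [2.22, 2.22, 2.57, 3.14, 3.14, 3.14].

### API

Orientations are given as [roll, pitch, yaw] about the fixed x, y, z axes, in that order (R = Rz(yaw) Ry(pitch) Rx(roll)).
In Python, from station import ctrl, vision, ticket gives the robot as it stands.
- The arm moves only by the tool step_arm, never from a script. Its argument "steps" is a list of rows, each an object of numbers: "x", "y", "z": the shift along the tool's x, y, z in m; "ax", "ay", "az": the turn, a rotation vector about the tool's x, y, z in degrees; "claw": the finger opening in m, from 0 to 0.094. A call has 1 to 5 rows; each row shifts and turns the pose as measured when the row begins, along the tool's axes as they then stand; what a row does not reach is not made up. A row lasts 1/12 s, in which the tool goes at most 41.7 mm and 7.16 degrees, less where a joint would pass 70% of its speed; a pose out of reach is approached as far as the arm can. A call with a gripper value outside its range is refused whole. The fingers move at their own pace and stop on an object; "grip_force" is the grip in N (left out, the last holds). Time passes only in rows, so rows that do not move let the fingers close. It gives the time, the measured TCP pose, the force and the opening at its end, in the units of the state.
- ctrl.get_obs(): the state, without advancing time (a new reading comes with each control period).
- vision.camera(name): name is "scene" or "top"; returns (picture, depth): 480x640x3 uint8, red, green, blue; 480x640 float32, m along the optical axis (not along the pixel's ray), 0 where there is no reading.
- vision.camera_params(name): a dict with "fov_y" (degrees; the focal length in pixels is half the picture's height over the tangent of half this angle, whatever the lens; pixels are square), "cx", "cy" (the principal point, pixels), "origin" and "attitude" of the camera in the world. Camera axes: x right, y up, looking along -z (the intrinsics and any distortion apply to the point x, -y, -z); pixel columns grow to the right and rows downward; lengths in m; the calibration is good to about 2 mm. A picture is of the moment at which its call begins. camera_params takes no time and is no camera call.
- ticket.hand_in(): hands the job in, once; it reports no verdict.
The state is a dict: "time_s": time; "qpos": joint angles; "joint_vel": joint speeds; "tau": joint torques, N m; "ee_pos": TCP position; "eef_rot": TCP orientation; "force": force on the tool from outside, world axes, zero at the start; "moment": the same for the moment, N m; "grip_width": finger opening in m.
Only numpy, scipy, OpenCV 4.12 (cv2) and the standard library are available. Lean on these libraries where they do the work, as an engineer would, in place of code of your own. Each camera call takes 0.05 s, during which the arm holds its last target.

## Working session

There is one attempt and no reset: what is moved stays moved. The work goes in short steps, Python scripts to look and compute and a tool call to move; the robot and the scene stay as the last step left them, time stands still between calls to the robot, and variables do not carry over. Pictures are saved under pics/ and viewed, and the job is handed in when it is done.

Besides the shell and the picture viewer there is one more tool, called after "Request:" as name(argument=value, ...) on one line, values as JSON. step_arm: Moves the arm, as the interface text tells. Its arguments: {"type":"object","properties":{"steps":{"type":"array"},"grip_force":{"type":"number"}},"required":["steps"]}

```bash
ls; mkdir -p pics; python3 - <<'E'
from station import ctrl, vision
import cv2,numpy as np
for n in("scene","top"):
    p,d=vision.camera(n); print(n,vision.camera_params(n),p.shape)
    cv2.imwrite(f"pics/{n}0.png",p[:,:,::-1]); np.save(f"pics/{n}0.npy",d)
o=ctrl.get_obs();print({k:np.round(v,3) for k,v in o.items()})
E
```

```text
pics
scene {'fov_y': 49.55748378764702, 'cx': 322.7715759950986, 'cy': 240.0063384816807, 'origin': array([1.39101571, 0.32182534, 0.67079837]), 'attitude': array([0.9957011 , 0.00711573, 1.93590376])} (480, 640, 3)
top {'fov_y': 44.554427369738136, 'cx': 329.25693813917087, 'cy': 245.57324346335938, 'origin': array([0.43473756, 0.01301979, 1.49433436]), 'attitude': array([ 0.07380965, -0.00269678, -1.5438958 ])} (480, 640, 3)
{'time_s': np.float64(0.1), 'qpos': array([-1.215,  0.3  ,  1.521,  0.   ,  1.321, -0.067]), 'joint_vel': array([-0.001, -0.002, -0.001,  0.   , -0.001,  0.002]), 'tau': array([ 2.0000e-03, -5.3264e+01, -3.5328e+01,  7.1000e-02,  2.4000e-02,
       -0.0000e+00]), 'ee_pos': array([ 0.226, -0.501,  0.205]), 'eef_rot': array([-3.141, -0.   ,  0.423]), 'force': array([ 0.64 , -0.198,  0.261]), 'moment': array([ 0.022, -0.033, -0.017]), 'grip_width': np.float64(0.094)}
```

View pics/scene0.png

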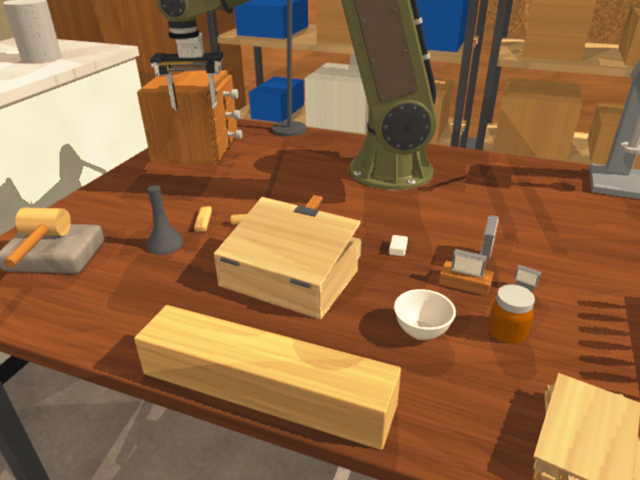

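View pics/top0.png

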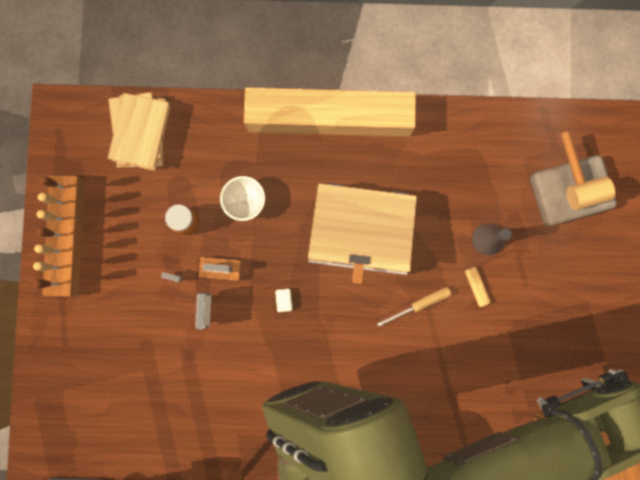

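The scene shows the case with its hinges towards the camera and its tab towards the robot. In the top view the case is at (365,228), the tab at (358,273) and the stand with the holder at (218,268). Two look-alike holders lie at (171,277) and (203,311).

```bash
cat > h.py <<'E'
import numpy as np,cv2
from scipy.spatial.transform import Rotation as R
from station import ctrl,vision
def cam(n):
    c=vision.camera_params(n); f=240/np.tan(np.radians(c['fov_y'])/2)
    return f,c['cx'],c['cy'],np.array(c['origin']),R.from_euler('xyz',c['attitude']).as_matrix()
def cloud(n,d):
    f,cx,cy,o,M=cam(n); v,u=np.mgrid[0:480,0:640]
    P=np.stack([(u-cx)/f*d,-(v-cy)/f*d,-d],-1); return P@M.T+o
def proj(n,p):
    f,cx,cy,o,M=cam(n); q=(np.asarray(p)-o)@M; return np.stack([cx+f*q[...,0]/-q[...,2],cy-f*q[...,1]/-q[...,2]],-1)
def onz(n,u,v,z):
    f,cx,cy,o,M=cam(n); r=M@np.array([(u-cx)/f,-(v-cy)/f,-1]); return o+r*(z-o[2])/r[2]
def crop(p,box,k,name):
    x0,y0,x1,y1=box; cv2.imwrite(name,cv2.resize(p[y0:y1,x0:x1],None,fx=k,fy=k,interpolation=cv2.INTER_CUBIC))
E
python3 - <<'E'
from h import *
for n,px in (("top",[(100,350),(300,350),(560,330),(460,150),(90,120),(365,228),(330,200),(400,200),(330,250),(217,267),(180,217),(600,120),(330,110)]),("scene",[(100,290),(450,380),(560,250),(290,240),(470,262),(515,298),(350,190)])):
    d=np.load(f"pics/{n}0.npy"); P=cloud(n,d)
    for u,v in px: print(n,u,v,P[v,u].round(4))
    p=cv2.imread(f"pics/{n}0.png")
    if n=="top":
        crop(p,(300,170,430,290),6,"pics/t_case.png"); crop(p,(150,240,260,340),7,"pics/t_hold.png")
    else:
        crop(p,(430,200,550,310),6,"pics/s_hold.png"); crop(p,(210,190,370,315),5,"pics/s_case.png")
E
```

```text
top 100 350 [ 0.2657  0.5828 -0.    ]
top 300 350 [0.2793 0.0786 0.0019]
top 560 330 [ 0.3469 -0.5773  0.0023]
top 460 150 [ 0.803  -0.3203 -0.0015]
top 90 120 [ 0.8561  0.643  -0.0031]
top 365 228 [ 0.5818 -0.072   0.1048]
top 330 200 [0.6487 0.0132 0.093 ]
top 400 200 [ 0.6543 -0.1564  0.0865]
top 330 250 [0.5263 0.01   0.116 ]
top 217 267 [0.4801 0.2807 0.0836]
top 180 217 [0.598  0.3738 0.0891]
top 600 120 [ 0.8912 -0.6823  0.0025]
top 330 110 [0.8724 0.0192 0.0856]
scene 100 290 [ 0.7659 -0.4163  0.0013]
scene 450 380 [7.548e-01 3.011e-01 5.000e-04]
scene 560 250 [2.770e-01 4.726e-01 1.000e-04]
scene 290 240 [ 0.5959 -0.057   0.1022]
scene 470 262 [0.4873 0.2896 0.0612]
scene 515 298 [0.6078 0.3795 0.0861]
scene 350 190 [1.391  0.3218 0.6708]
```

View pics/t_case.png

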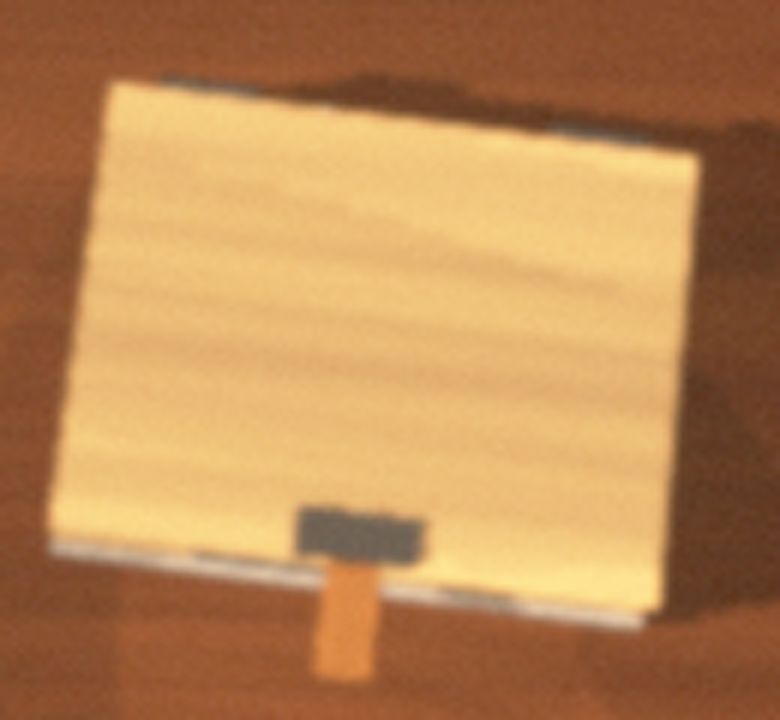

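View pics/t_hold.png

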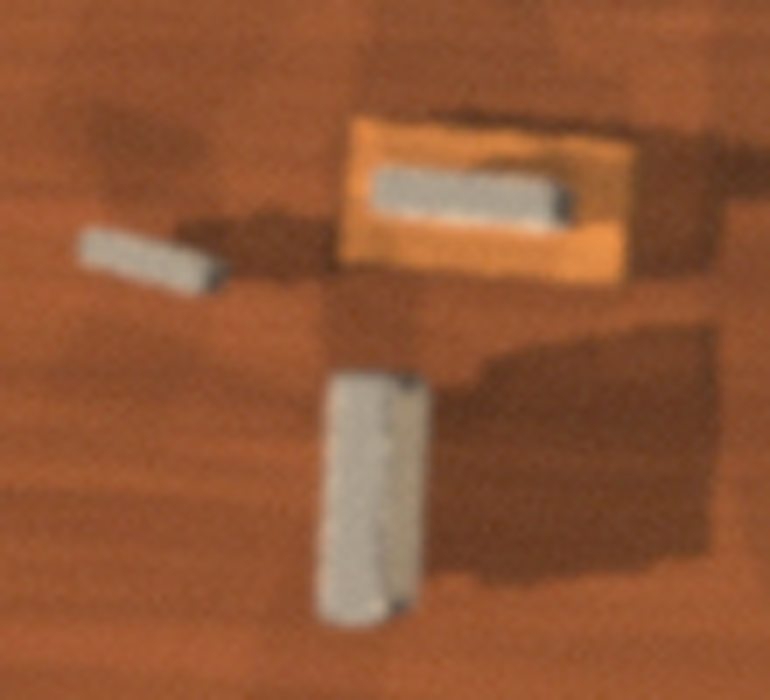

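View pics/s_hold.png

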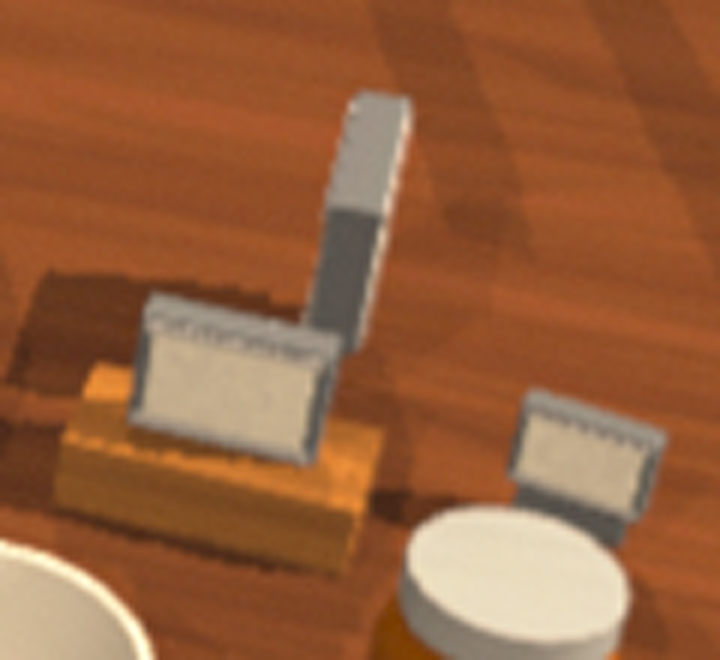

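View pics/s_case.png

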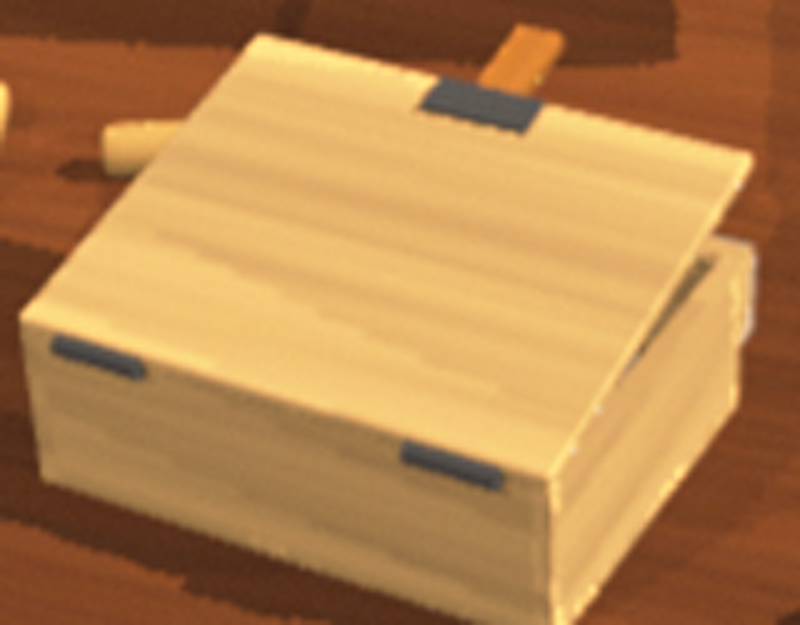

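The lid is slightly ajar (hinge side lower, front about 0.118 m high). I'll fit the case pose and lid angle from corners in both views, and do the same for the holder and stand.

```bash
cat > fit1.py <<'E'
from h import *
from scipy.optimize import least_squares
T={'bl':(318.3,183.7),'br':(416.2,195.8),'fl':(308.3,260),'fr':(410,271.7),'tl':(352.3,283.2),'tr':(362.2,283.4)}
S={'br':(214.4,253.6),'bl':(319.6,285.6),'fr':(262.4,197),'fl':(360.4,221),'tr':(313,195),'tl':(322.6,197)}
L={'bl':(0,.12,.008),'br':(0,-.12,.008),'fl':(-.19,.12,.008),'fr':(-.19,-.12,.008),'tl':(-.234,.011,.008),'tr':(-.234,-.011,.008)}
def pt(p,l):
    x,y,yaw,a=p; l=R.from_euler('y',a).apply(l); return R.from_euler('z',yaw).apply(l)+[x,y,.075]
def res(p,per=None):
    r=[]
    for n,D in(('top',T),('scene',S)):
        for k,uv in D.items(): r+=list(proj(n,pt(p,L[k]))-uv)
    return np.array(r)
s=least_squares(res,[.7,-.07,-.1,.2],loss='soft_l1')
print(s.x.round(4)); print(res(s.x).reshape(-1,2).round(1).tolist())
x,y,yaw,a=s.x
print('slot',(R.from_euler('z',yaw).apply([-.18,.035,0])+[x,y,.075]).round(4),'tab',pt(s.x,[-.22,0,.004]).round(4))
# depth check lid plane
for n in('top','scene'):
    P=cloud(n,np.load(f'pics/{n}0.npy')); q=R.from_euler('z',-yaw).apply((P-[x,y,.075]).reshape(-1,3))
    m=(q[:,0]>-.18)&(q[:,0]<-.02)&(abs(q[:,1])<.11)&(q[:,2]>.005)&(q[:,2]<.1)
    A=np.c_[q[m][:,:2],np.ones(m.sum())]; c=np.linalg.lstsq(A,q[m][:,2],rcond=None)[0]; print(n,'plane',c.round(4),m.sum(),'ang',np.arctan(-c[0]).round(4))
# holder head top z=.074, stand top z=.028
def rect(D,n,z):
    return [onz(n,u/k+ox,v/k+oy,z) for u,v,k,ox,oy in D]
th=rect([(u,v,7,150,240) for u,v in[(372,168),(555,178),(553,230),(372,212)]],'top',.074)
sh=rect([(u,v,6,430,200) for u,v in[(152,293),(342,333),(338,360),(147,318)]],'scene',.074)
st=rect([(u,v,7,150,240) for u,v in[(355,118),(633,145),(626,283),(340,262)]],'top',.028)
ss=rect([(u,v,6,430,200) for u,v in[(100,365),(383,430),(355,500),(65,438)]],'scene',.028)
for nm,q in(('th',th),('sh',sh),('st',st),('ss',ss)):
    q=np.array(q)[:,:2]; e=np.linalg.norm(np.roll(q,-1,0)-q,axis=1)
    d1=q[0]-q[1]; d2=q[3]-q[2]
    print(nm,'ctr',q.mean(0).round(4),'sides',e.round(4),'yaw of y axis',[round(float(np.arctan2(-d[0],d[1])),3) for d in(d1,d2)])
E
python3 fit1.py
```

```text
[ 0.6758 -0.076  -0.0947  0.196 ]
[[-0.2, 0.3], [-0.2, 0.1], [-0.2, -0.9], [-0.4, -0.1], [-0.2, -0.2], [-0.7, 0.8], [-1.3, -0.7], [0.3, -0.6], [-1.2, -0.1], [-0.2, -0.3], [0.3, 0.2], [-0.4, 0.2]]
slot [ 0.4999 -0.0241  0.075 ] tab [ 0.4617 -0.0557  0.1218]
top plane [-0.2144  0.0008  0.0088] 6007 ang 0.2112
scene plane [-0.2151  0.0029  0.0083] 5798 ang 0.2119
th ctr [0.4776 0.2845] sides [0.0635 0.018  0.063  0.0152] yaw of y axis [-0.028, -0.072]
sh ctr [0.4785 0.2878] sides [0.0633 0.0166 0.063  0.0158] yaw of y axis [3.107, 3.095]
st ctr [0.4775 0.2841] sides [0.1    0.0493 0.1024 0.0517] yaw of y axis [-0.07, -0.046]
ss ctr [0.4764 0.2875] sides [0.098  0.044  0.0969 0.048 ] yaw of y axis [3.089, 3.131]
```

```bash
cat >> h.py <<'E'
def pose():
    o=ctrl.get_obs(); return np.array(o['ee_pos']),R.from_euler('xyz',o['eef_rot'])
def plan(p1,r1,dmax=.04,amax=7.0):
    """rows to reach pos p1, rpy r1"""
    p,r=pose(); r1=R.from_euler('xyz',r1); rv=(r.inv()*r1).as_rotvec(); D=np.array(p1)-p
    n=int(np.ceil(max(np.linalg.norm(D)/dmax,np.degrees(np.linalg.norm(rv))/amax,1)))
    print('at',p.round(4),'dist',np.linalg.norm(D).round(4),'rot',np.degrees(rv).round(1),'n',n)
    for i in range(n):
        ri=r*R.from_rotvec(rv*i/n); s=ri.inv().apply(D/n)
        print(s.round(4).tolist(),np.degrees(rv/n).round(2).tolist())
E
python3 - <<'E'
from h import *
plan([.462,-.056,.19],[np.pi,0,-.095])
E
```

```text
at [ 0.2256 -0.5014  0.2049] dist 0.5044 rot [-0.1  0.  29.7] n 13
[0.0306, -0.0238, 0.0012] [-0.0, 0.0, 2.28]
[0.0297, -0.025, 0.0012] [-0.0, 0.0, 2.28]
[0.0287, -0.0261, 0.0012] [-0.0, 0.0, 2.28]
[0.0276, -0.0273, 0.0012] [-0.0, 0.0, 2.28]
[0.0265, -0.0283, 0.0012] [-0.0, 0.0, 2.28]
[0.0253, -0.0294, 0.0012] [-0.0, 0.0, 2.28]
[0.0241, -0.0304, 0.0012] [-0.0, 0.0, 2.28]
[0.0229, -0.0313, 0.0012] [-0.0, 0.0, 2.28]
[0.0216, -0.0322, 0.0012] [-0.0, 0.0, 2.28]
[0.0203, -0.033, 0.0012] [-0.0, 0.0, 2.28]
[0.019, -0.0338, 0.0012] [-0.0, 0.0, 2.28]
[0.0177, -0.0345, 0.0012] [-0.0, 0.0, 2.28]
[0.0163, -0.0352, 0.0012] [-0.0, 0.0, 2.28]
```

Request:
step_arm(steps=[{"x": 0.031, "y": -0.024, "z": 0, "az": 2.3, "claw": 0.06}, {"x": 0.03, "y": -0.025, "z": 0, "az": 2.3, "claw": 0.06}, {"x": 0.029, "y": -0.026, "z": 0, "az": 2.3, "claw": 0.06}, {"x": 0.028, "y": -0.027, "z": 0, "az": 2.3, "claw": 0.06}, {"x": 0.026, "y": -0.028, "z": 0, "az": 2.3, "claw": 0.06}])

```text
validation failed for argument at $.st...
```

Request:
step_arm(steps=[{"x": 0.025, "y": -0.029, "z": 0, "az": 2.3, "claw": 0.06}, {"x": 0.024, "y": -0.03, "z": 0, "az": 2.3, "claw": 0.06}, {"x": 0.023, "y": -0.031, "z": 0, "az": 2.3, "claw": 0.06}, {"x": 0.022, "y": -0.032, "z": 0, "az": 2.3, "claw": 0.06}, {"x": 0.02, "y": -0.033, "z": 0, "az": 2.3, "claw": 0.06}])

```text
validation failed for argument at $.st...
```

```bash
python3 - <<'E'
from h import *
plan([.462,-.056,.19],[np.pi,0,-.095])
E
```

```text
at [ 0.2256 -0.5014  0.2049] dist 0.5044 rot [-0.1  0.  29.7] n 13
[0.0306, -0.0238, 0.0012] [-0.0, 0.0, 2.28]
[0.0297, -0.025, 0.0012] [-0.0, 0.0, 2.28]
[0.0287, -0.0261, 0.0012] [-0.0, 0.0, 2.28]
[0.0276, -0.0273, 0.0012] [-0.0, 0.0, 2.28]
[0.0265, -0.0283, 0.0012] [-0.0, 0.0, 2.28]
[0.0253, -0.0294, 0.0012] [-0.0, 0.0, 2.28]
[0.0241, -0.0304, 0.0012] [-0.0, 0.0, 2.28]
[0.0229, -0.0313, 0.0012] [-0.0, 0.0, 2.28]
[0.0216, -0.0322, 0.0012] [-0.0, 0.0, 2.28]
[0.0203, -0.033, 0.0012] [-0.0, 0.0, 2.28]
[0.019, -0.0338, 0.0012] [-0.0, 0.0, 2.28]
[0.0177, -0.0345, 0.0012] [-0.0, 0.0, 2.28]
[0.0163, -0.0352, 0.0012] [-0.0, 0.0, 2.28]
```

Request:
step_arm(steps=[{"x": 0.031, "y": -0.024, "z": 0.0, "ax": 0.0, "ay": 0.0, "az": 2.3, "claw": 0.06}])

```text
time_s: 0.18
ee_pos: [0.2422, -0.4692, 0.2041]
eef_rot: [-3.14, 0.001, 0.38]
force: [0.2, -0.2, -0.3]
grip_width: 0.0904
```

Request:
step_arm(steps=[{"x": 0.03, "y": -0.025, "z": 0.0, "ax": 0.0, "ay": 0.0, "az": 2.3, "claw": 0.06}, {"x": 0.029, "y": -0.026, "z": 0.0, "ax": 0.0, "ay": 0.0, "az": 2.3, "claw": 0.06}, {"x": 0.028, "y": -0.027, "z": 0.0, "ax": 0.0, "ay": 0.0, "az": 2.3, "claw": 0.06}, {"x": 0.026, "y": -0.028, "z": 0.0, "ax": 0.0, "ay": 0.0, "az": 2.3, "claw": 0.06}, {"x": 0.025, "y": -0.029, "z": 0.0, "ax": 0.0, "ay": 0.0, "az": 2.3, "claw": 0.06}])

```text
time_s: 0.6
ee_pos: [0.336, -0.2927, 0.202]
eef_rot: [-3.137, 0.002, 0.163]
force: [1.5, -0.8, 0.9]
grip_width: 0.0609
```

Request:
step_arm(steps=[{"x": 0.025, "y": -0.03, "z": 0.0, "ax": 0.0, "ay": 0.0, "az": 2.3, "claw": 0.06}, {"x": 0.024, "y": -0.03, "z": 0.0, "ax": 0.0, "ay": 0.0, "az": 2.3, "claw": 0.06}, {"x": 0.022, "y": -0.031, "z": 0.0, "ax": 0.0, "ay": 0.0, "az": 2.3, "claw": 0.06}, {"x": 0.021, "y": -0.032, "z": 0.0, "ax": 0.0, "ay": 0.0, "az": 2.3, "claw": 0.06}, {"x": 0.02, "y": -0.033, "z": 0.0, "ax": 0.0, "ay": 0.0, "az": 2.3, "claw": 0.06}])

```text
time_s: 1.02
ee_pos: [0.4374, -0.1185, 0.2023]
eef_rot: [-3.137, 0.004, -0.049]
force: [0.1, -0.9, -0.1]
grip_width: 0.06
```

```bash
python3 - <<'E'
from h import *
plan([.462,-.056,.19],[np.pi,0,-.095])
print(ctrl.get_obs()['qpos'])
E
```

```text
at [ 0.4374 -0.1185  0.2023] dist 0.0683 rot [-0.3  0.2  2.6] n 2
[0.0108, -0.0318, 0.0062] [-0.13, 0.11, 1.31]
[0.01, -0.032, 0.0062] [-0.13, 0.11, 1.31]
[-0.34739077  0.08812577  1.78159539  0.00348316  1.27692527  1.27150407]
```

Request:
step_arm(steps=[{"x": 0.011, "y": -0.032, "z": 0.006, "ax": -0.1, "ay": 0.1, "az": 1.3, "claw": 0.06}, {"x": 0.01, "y": -0.032, "z": 0.006, "ax": -0.1, "ay": 0.1, "az": 1.3, "claw": 0.06}, {"x": 0.0, "y": 0.0, "z": 0.0, "ax": 0.0, "ay": 0.0, "az": 0.0, "claw": 0.06}])

```text
time_s: 1.27
ee_pos: [0.4648, -0.0475, 0.1897]
eef_rot: [-3.14, 0.0, -0.095]
force: [0.4, 0.0, -1.0]
grip_width: 0.0601
```

```bash
python3 - <<'E'
from h import *
plan([.462,-.056,.104],[np.pi,0,-.095])
p,d=vision.camera("scene");cv2.imwrite("pics/s1.png",p[:,:,::-1]); crop(p[:,:,::-1],(210,130,370,250),5,"pics/s1c.png")
E
```

```text
at [ 0.4648 -0.0475  0.1897] dist 0.0862 rot [-0.1  0.  -0. ] n 3
[-0.0007, 0.003, 0.0286] [-0.03, 0.0, -0.0]
[-0.0007, 0.0029, 0.0286] [-0.03, 0.0, -0.0]
[-0.0007, 0.0029, 0.0286] [-0.03, 0.0, -0.0]
```

View pics/s1c.png

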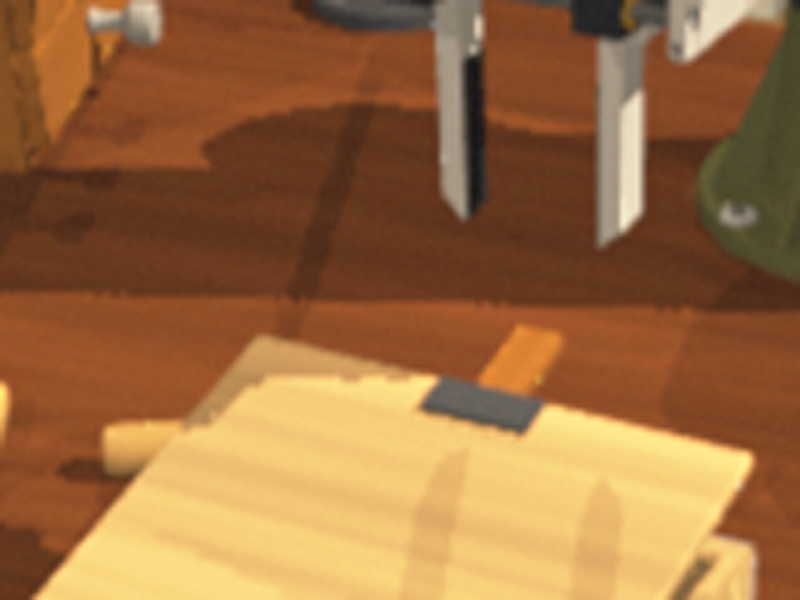

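```bash
python3 - <<'E'
from h import *
p,r=pose(); print(p)
for s in(-1,1):
    c=[proj("scene",p+r.apply([dx,s*.030+dy,0])).round(1).tolist() for dx in(-.008,.008) for dy in (0,s*.0125)]
    print(s,[(round((u-210)*5),round((v-130)*5)) for u,v in c])
E
```

```text
[ 0.46429265 -0.04930607  0.1900753 ]
-1 [(607, 226), (634, 232), (591, 242), (618, 247)]
1 [(481, 200), (455, 195), (463, 215), (438, 209)]
```

Request:
step_arm(steps=[{"x": -0.001, "y": 0.004, "z": 0.028, "ax": 0.0, "ay": 0.0, "az": 0.0, "claw": 0.06}, {"x": -0.001, "y": 0.003, "z": 0.028, "ax": 0.0, "ay": 0.0, "az": 0.0, "claw": 0.06}, {"x": 0.0, "y": 0.0, "z": 0.01, "ax": 0.0, "ay": 0.0, "az": 0.0, "claw": 0.06}, {"x": 0.0, "y": 0.0, "z": 0.0, "ax": 0.0, "ay": 0.0, "az": 0.0, "claw": 0.06}])

```text
time_s: 1.65
ee_pos: [0.4614, -0.058, 0.1226]
eef_rot: [-3.141, -0.002, -0.091]
force: [0.3, -0.1, -0.0]
grip_width: 0.0599
```

```bash
python3 - <<'E'
from h import *
plan([.462,-.056,.104],[np.pi,0,-.095])
p,d=vision.camera("scene"); crop(p[:,:,::-1],(250,130,370,230),6,"pics/s2c.png")
E
```

```text
at [ 0.4614 -0.058   0.1226] dist 0.0187 rot [-0.  -0.1  0.2] n 1
[0.0004, -0.002, 0.0186] [-0.02, -0.1, 0.22]
```

View pics/s2c.png

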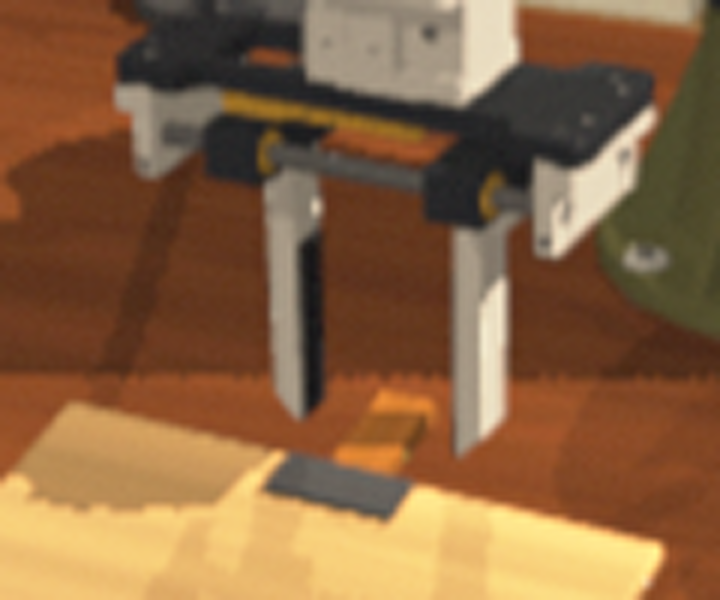

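Request:
step_arm(steps=[{"x": 0.0, "y": -0.001, "z": 0.015, "ax": 0.0, "ay": 0.0, "az": 0.0, "claw": 0.06}, {"x": 0.0, "y": 0.0, "z": 0.003, "ax": 0.0, "ay": 0.0, "az": 0.0, "claw": 0.03}, {"x": 0.0, "y": 0.0, "z": 0.0, "ax": 0.0, "ay": 0.0, "az": 0.0, "claw": 0.015}, {"x": 0.0, "y": 0.0, "z": 0.0, "ax": 0.0, "ay": 0.0, "az": 0.0, "claw": 0.015}, {"x": 0.0, "y": 0.0, "z": 0.0, "ax": 0.0, "ay": 0.0, "az": 0.0, "claw": 0.015}], grip_force=15)

```text
time_s: 2.12
ee_pos: [0.4632, -0.0597, 0.1097]
eef_rot: [3.141, -0.007, -0.093]
force: [-0.1, -0.2, 0.0]
grip_width: 0.0369
```

Request:
step_arm(steps=[{"x": 0.0, "y": 0.0, "z": 0.0, "ax": 0.0, "ay": 0.0, "az": 0.0, "claw": 0.015}, {"x": 0.0, "y": 0.0, "z": 0.0, "ax": 0.0, "ay": 0.0, "az": 0.0, "claw": 0.015}])

```text
time_s: 2.28
ee_pos: [0.4638, -0.0573, 0.1109]
eef_rot: [-3.136, -0.009, -0.095]
force: [5.0, 30.0, -4.2]
grip_width: 0.0252
```

```bash
python3 - <<'E'
from h import *
plan([.462,-.056,.104],[np.pi,0,-.095])
p,d=vision.camera("scene"); crop(p[:,:,::-1],(250,130,370,230),6,"pics/s3c.png")
H=np.array([.6758,-.076,.075]);yaw=-.0947
p,r=pose(); g=p-r.apply([0,0,.019])
q=R.from_euler('z',-yaw).apply(g-H); print(q.round(4),'lid est',np.arctan2(q[2],-q[0])-.004/.22, 'rad',np.hypot(q[0],q[2]))
E
```

```text
at [ 0.4638 -0.0573  0.1109] dist 0.0072 rot [-0.3 -0.5  0. ] n 1
[-0.0019, -0.0011, 0.0068] [-0.3, -0.5, 0.03]
[-0.213  -0.001   0.0549] lid est 0.2341274829921628 rad 0.21994141097214912
```

View pics/s3c.png

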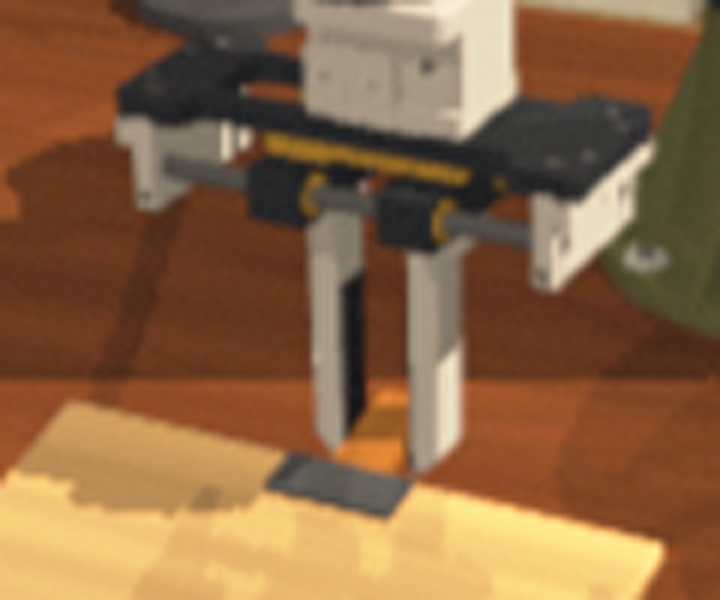

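Request:
step_arm(steps=[{"x": 0.0, "y": -0.001, "z": 0.0, "ax": 0.0, "ay": 0.0, "az": 0.0, "claw": 0.015}, {"x": 0.0, "y": 0.0, "z": 0.0, "ax": 0.0, "ay": 0.0, "az": 0.0, "claw": 0.015}])

```text
time_s: 2.5
ee_pos: [0.4642, -0.0547, 0.1115]
eef_rot: [-3.135, -0.01, -0.093]
force: [-1.3, -10.9, -3.0]
grip_width: 0.0219
```

Request:
step_arm(steps=[{"x": 0.0, "y": 0.0, "z": 0.0, "ax": 0.0, "ay": 0.0, "az": 0.0, "claw": 0.015}, {"x": 0.0, "y": 0.0, "z": 0.0, "ax": 0.0, "ay": 0.0, "az": 0.0, "claw": 0.015}])

```text
time_s: 2.67
ee_pos: [0.4643, -0.055, 0.112]
eef_rot: [-3.135, -0.01, -0.093]
force: [0.9, 1.2, -3.6]
grip_width: 0.0216
```

```bash
cat >> h.py <<'E'
H=np.array([.6758,-.076,.075]);YAW=-.0947
def lidest():
    p,r=pose(); g=p-r.apply([0,0,.019]); q=R.from_euler('z',-YAW).apply(g-H)
    print('grasp in case frame',q.round(4),'lid est',round(np.arctan2(q[2],-q[0])-.004/.22,3),'rad',round(np.hypot(q[0],q[2]),4))
def tabpose(a,pitch):
    """TCP pose for grasp point at lid angle a, tool tilted by pitch (deg, tip of tool leaning towards hinge positive)"""
    g=R.from_euler('z',YAW).apply(R.from_euler('y',a).apply([-.22,0,.004]))+H
    r=R.from_euler('z',YAW)*R.from_euler('y',np.radians(pitch))*R.from_euler('x',np.pi)
    return g+r.apply([0,0,.019]),r.as_euler('xyz')
E
python3 - <<'E'
from h import *
lidest(); print(pose()[0],ctrl.get_obs()['force'],ctrl.get_obs()['grip_width'])
for a in (.24,.5,.8,1.0,1.22): print(a,*[x.round(3) for x in tabpose(a,0)])
E
```

```text
grasp in case frame [-0.2127  0.0008  0.056 ] lid est 0.239 rad 0.2199
[ 0.46433336 -0.05498124  0.11200182] [ 0.93870652  1.18420095 -3.57856496] 0.0216297370500802
0.24 [ 0.464 -0.056  0.112] [ 3.142  0.    -0.095]
0.5 [ 0.486 -0.058  0.165] [ 3.142  0.    -0.095]
0.8 [ 0.526 -0.062  0.217] [ 3.142  0.    -0.095]
1.0 [ 0.561 -0.065  0.243] [ 3.142  0.    -0.095]
1.22 [ 0.604 -0.069  0.264] [ 3.142  0.    -0.095]
```

Request:
step_arm(steps=[{"x": 0.003, "y": 0.0, "z": -0.01, "ax": 0.0, "ay": 0.0, "az": 0.0, "claw": 0.015}, {"x": 0.003, "y": 0.0, "z": -0.01, "ax": 0.0, "ay": 0.0, "az": 0.0, "claw": 0.015}, {"x": 0.004, "y": 0.0, "z": -0.01, "ax": 0.0, "ay": 0.0, "az": 0.0, "claw": 0.015}, {"x": 0.004, "y": 0.0, "z": -0.01, "ax": 0.0, "ay": 0.0, "az": 0.0, "claw": 0.015}])

```text
time_s: 3.0
ee_pos: [0.4773, -0.0563, 0.1527]
eef_rot: [-3.134, -0.007, -0.093]
force: [5.3, -0.2, -7.0]
grip_width: 0.022
```

```bash
python3 - <<'E'
from h import *
lidest(); o=ctrl.get_obs();print(o['ee_pos'],o['eef_rot'],o['force'])
for a in (.5,.6,.7,.8): p,r=tabpose(a,0);print(a);plan(p,r)
E
```

```text
grasp in case frame [-0.1996  0.0007  0.0967] lid est 0.433 rad 0.2218
[ 0.4773478  -0.05628864  0.15271856] [-3.13449677 -0.00715416 -0.09343617] [ 5.3198883  -0.19896308 -6.99359713]
0.5
at [ 0.4773 -0.0563  0.1527] dist 0.0148 rot [-0.4 -0.4  0.1] n 1
[0.0084, 0.0008, -0.0122] [-0.41, -0.41, 0.07]
0.6
at [ 0.4773 -0.0563  0.1527] dist 0.0368 rot [-0.4 -0.4  0.1] n 1
[0.0203, 0.0007, -0.0307] [-0.41, -0.41, 0.07]
0.7
at [ 0.4773 -0.0563  0.1527] dist 0.0587 rot [-0.4 -0.4  0.1] n 2
[0.017, 0.0003, -0.0239] [-0.2, -0.2, 0.04]
[0.017, 0.0004, -0.024] [-0.2, -0.2, 0.04]
0.8
at [ 0.4773 -0.0563  0.1527] dist 0.0805 rot [-0.4 -0.4  0.1] n 3
[0.0165, 0.0002, -0.0212] [-0.14, -0.14, 0.02]
[0.0164, 0.0002, -0.0212] [-0.14, -0.14, 0.02]
[0.0164, 0.0002, -0.0213] [-0.14, -0.14, 0.02]
```

Request:
step_arm(steps=[{"x": 0.006, "y": 0.0, "z": -0.009, "ax": 0.0, "ay": 0.0, "az": 0.0, "claw": 0.015}, {"x": 0.006, "y": 0.0, "z": -0.009, "ax": 0.0, "ay": 0.0, "az": 0.0, "claw": 0.015}, {"x": 0.006, "y": 0.0, "z": -0.009, "ax": 0.0, "ay": 0.0, "az": 0.0, "claw": 0.015}, {"x": 0.006, "y": 0.0, "z": -0.009, "ax": 0.0, "ay": 0.0, "az": 0.0, "claw": 0.015}, {"x": 0.007, "y": 0.0, "z": -0.008, "ax": 0.0, "ay": 0.0, "az": 0.0, "claw": 0.015}])

```text
time_s: 3.42
ee_pos: [0.5075, -0.0593, 0.201]
eef_rot: [-3.134, -0.003, -0.094]
force: [-2.1, -0.2, -3.7]
grip_width: 0.0218
```

```bash
python3 - <<'E'
from h import *
lidest(); o=ctrl.get_obs();print(o['ee_pos'],o['eef_rot'],o['force'])
for a in (.8,.9,1.0): p,r=tabpose(a,0);print(a);plan(p,r)
E
```

```text
grasp in case frame [-0.1692  0.0005  0.145 ] lid est 0.69 rad 0.2228
[ 0.5074691  -0.0593451   0.20100168] [-3.13408316e+00 -3.01361826e-03 -9.37217907e-02] [-2.06793297 -0.20644637 -3.65339536]
0.8
at [ 0.5075 -0.0593  0.201 ] dist 0.0244 rot [-0.4 -0.2  0.1] n 1
[0.0188, 0.0006, -0.0156] [-0.43, -0.17, 0.06]
0.9
at [ 0.5075 -0.0593  0.201 ] dist 0.0464 rot [-0.4 -0.2  0.1] n 2
[0.0178, 0.0002, -0.0149] [-0.22, -0.09, 0.03]
[0.0178, 0.0003, -0.0149] [-0.22, -0.09, 0.03]
1.0
at [ 0.5075 -0.0593  0.201 ] dist 0.0683 rot [-0.4 -0.2  0.1] n 2
[0.0269, 0.0002, -0.0211] [-0.22, -0.09, 0.03]
[0.0269, 0.0003, -0.0211] [-0.22, -0.09, 0.03]
```

Request:
step_arm(steps=[{"x": 0.009, "y": 0.0, "z": -0.008, "ax": 0.0, "ay": 0.0, "az": 0.0, "claw": 0.015}, {"x": 0.008, "y": 0.0, "z": -0.007, "ax": 0.0, "ay": 0.0, "az": 0.0, "claw": 0.015}, {"x": 0.009, "y": 0.0, "z": -0.006, "ax": 0.0, "ay": 0.0, "az": 0.0, "claw": 0.015}, {"x": 0.009, "y": 0.0, "z": -0.006, "ax": 0.0, "ay": 0.0, "az": 0.0, "claw": 0.015}, {"x": 0.009, "y": 0.0, "z": -0.006, "ax": 0.0, "ay": 0.0, "az": 0.0, "claw": 0.015}])

```text
time_s: 3.83
ee_pos: [0.5499, -0.0637, 0.239]
eef_rot: [-3.134, 0.004, -0.094]
force: [-0.6, 0.9, -4.4]
grip_width: 0.0219
```

```bash
python3 - <<'E'
from h import *
lidest(); o=ctrl.get_obs();print(o['ee_pos'],o['eef_rot'],o['force'])
for a in (1.0,1.1,1.2): p,r=tabpose(a,0);print(a);plan(p,r)
E
```

```text
grasp in case frame [-0.1264  0.0003  0.183 ] lid est 0.948 rad 0.2224
[ 0.54993259 -0.06365208  0.2389615 ] [-3.13426216  0.00426499 -0.09397662] [-0.60244988  0.9241692  -4.36893886]
1.0
at [ 0.5499 -0.0637  0.239 ] dist 0.0118 rot [-0.4  0.2  0. ] n 1
[0.011, 0.0004, -0.0044] [-0.42, 0.24, 0.04]
1.1
at [ 0.5499 -0.0637  0.239 ] dist 0.0337 rot [-0.4  0.2  0. ] n 1
[0.0302, 0.0003, -0.015] [-0.42, 0.24, 0.04]
1.2
at [ 0.5499 -0.0637  0.239 ] dist 0.0557 rot [-0.4  0.2  0. ] n 2
[0.0252, 0.0001, -0.0119] [-0.21, 0.12, 0.02]
[0.0252, 0.0002, -0.0118] [-0.21, 0.12, 0.02]
```

Request:
step_arm(steps=[{"x": 0.01, "y": 0.0, "z": -0.006, "ax": 0.0, "ay": 0.0, "az": 0.0, "claw": 0.015}, {"x": 0.01, "y": 0.0, "z": -0.005, "ax": 0.0, "ay": 0.0, "az": 0.0, "claw": 0.015}, {"x": 0.01, "y": 0.0, "z": -0.005, "ax": 0.0, "ay": 0.0, "az": 0.0, "claw": 0.015}, {"x": 0.01, "y": 0.0, "z": -0.004, "ax": 0.0, "ay": 0.0, "az": 0.0, "claw": 0.015}, {"x": 0.006, "y": 0.0, "z": -0.003, "ax": 0.0, "ay": 0.0, "az": 0.0, "claw": 0.015}])

```text
time_s: 4.25
ee_pos: [0.5961, -0.0683, 0.265]
eef_rot: [-3.135, 0.01, -0.094]
force: [1.6, 0.3, -11.3]
grip_width: 0.0218
```

Request:
step_arm(steps=[{"x": 0.0, "y": 0.0, "z": 0.0, "ax": 0.0, "ay": 0.0, "az": 0.0, "claw": 0.015}, {"x": 0.0, "y": 0.0, "z": 0.0, "ax": 0.0, "ay": 0.0, "az": 0.0, "claw": 0.015}])

```text
time_s: 4.42
ee_pos: [0.5968, -0.0684, 0.2653]
eef_rot: [-3.135, 0.01, -0.094]
force: [-0.2, 0.8, -5.2]
grip_width: 0.0219
```

```bash
python3 - <<'E'
from h import *
lidest(); o=ctrl.get_obs();print(o['ee_pos'],o['eef_rot'],o['force'])
p,d=vision.camera("scene"); cv2.imwrite("pics/s4.png",p[:,:,::-1])
E
```

```text
grasp in case frame [-7.920e-02 -1.000e-04  2.093e-01] lid est 1.191 rad 0.2238
[ 0.59680377 -0.06843096  0.2652833 ] [-3.13475837  0.00993295 -0.09418629] [-0.18106829  0.78190443 -5.16007198]
```

View pics/s4.png

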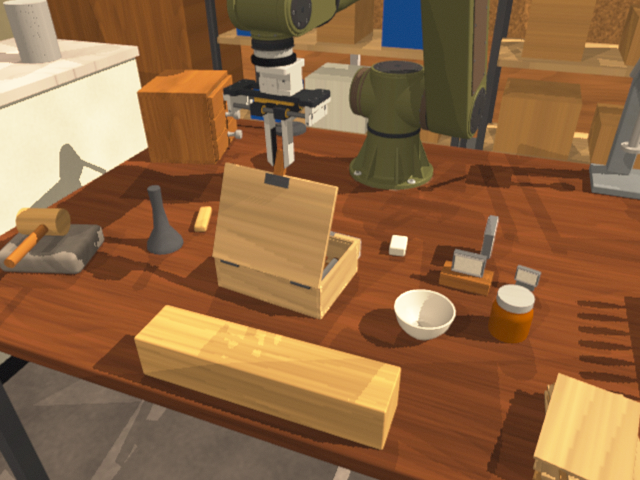

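The lid stands at about 68° with the tab still gripped at (280,160). Releasing it and lifting off.

Request:
step_arm(steps=[{"x": 0.0, "y": 0.0, "z": 0.0, "ax": 0.0, "ay": 0.0, "az": 0.0, "claw": 0.06}, {"x": 0.0, "y": 0.0, "z": 0.0, "ax": 0.0, "ay": 0.0, "az": 0.0, "claw": 0.06}, {"x": 0.0, "y": 0.0, "z": 0.0, "ax": 0.0, "ay": 0.0, "az": 0.0, "claw": 0.06}, {"x": 0.0, "y": 0.0, "z": 0.0, "ax": 0.0, "ay": 0.0, "az": 0.0, "claw": 0.06}])

```text
time_s: 4.8
ee_pos: [0.5959, -0.0685, 0.267]
eef_rot: [-3.135, 0.008, -0.094]
force: [-0.2, -0.4, 0.4]
grip_width: 0.0454
```

Request:
step_arm(steps=[{"x": 0.0, "y": 0.0, "z": -0.02, "ax": 0.0, "ay": 0.0, "az": 0.0, "claw": 0.06}, {"x": 0.0, "y": 0.0, "z": -0.03, "ax": 0.0, "ay": 0.0, "az": 0.0, "claw": 0.06}, {"x": 0.0, "y": 0.0, "z": -0.02, "ax": 0.0, "ay": 0.0, "az": 0.0, "claw": 0.06}])

```text
time_s: 5.05
ee_pos: [0.5948, -0.0688, 0.3354]
eef_rot: [-3.134, 0.015, -0.094]
force: [-0.1, -0.8, -0.5]
grip_width: 0.0598
```

```bash
python3 - <<'E'
from h import *
plan([.478,.286,.25],[np.pi,0,-.055+np.pi/2])
plan([.478,.286,.25],[np.pi,0,-.055-np.pi/2])
print(ctrl.get_obs()['qpos'])
E
```

```text
at [ 0.5948 -0.0688  0.3354] dist 0.3832 rot [ -1.    0.3 -92.2] n 14
[-0.0106, -0.0244, 0.0064] [-0.07, 0.02, -6.59]
[-0.0077, -0.0255, 0.0064] [-0.07, 0.02, -6.59]
[-0.0048, -0.0262, 0.0064] [-0.07, 0.02, -6.59]
[-0.0017, -0.0266, 0.0063] [-0.07, 0.02, -6.59]
[0.0013, -0.0266, 0.0063] [-0.07, 0.02, -6.59]
[0.0044, -0.0263, 0.0063] [-0.07, 0.02, -6.59]
[0.0074, -0.0256, 0.0062] [-0.07, 0.02, -6.59]
[0.0103, -0.0246, 0.0062] [-0.07, 0.02, -6.59]
[0.013, -0.0233, 0.0062] [-0.07, 0.02, -6.59]
[0.0156, -0.0216, 0.0062] [-0.07, 0.02, -6.59]
[0.018, -0.0197, 0.0061] [-0.07, 0.02, -6.59]
[0.0201, -0.0175, 0.0061] [-0.07, 0.02, -6.59]
[0.022, -0.0151, 0.0061] [-0.07, 0.02, -6.59]
[0.0236, -0.0125, 0.0061] [-0.07, 0.02, -6.59]
at [ 0.5948 -0.0688  0.3354] dist 0.3832 rot [ 0.3  1.  87.8] n 13
[-0.0114, -0.0263, 0.0069] [0.03, 0.08, 6.75]
[-0.0144, -0.0248, 0.0069] [0.03, 0.08, 6.75]
[-0.0172, -0.0229, 0.0069] [0.03, 0.08, 6.75]
[-0.0198, -0.0207, 0.0069] [0.03, 0.08, 6.75]
[-0.0221, -0.0182, 0.0069] [0.03, 0.08, 6.75]
[-0.0241, -0.0155, 0.0069] [0.03, 0.08, 6.75]
[-0.0258, -0.0125, 0.0068] [0.03, 0.08, 6.75]
[-0.0271, -0.0094, 0.0068] [0.03, 0.08, 6.75]
[-0.028, -0.0062, 0.0068] [0.03, 0.08, 6.75]
[-0.0286, -0.0028, 0.0067] [0.03, 0.08, 6.75]
[-0.0287, 0.0006, 0.0067] [0.03, 0.08, 6.75]
[-0.0284, 0.0039, 0.0067] [0.03, 0.08, 6.75]
[-0.0278, 0.0072, 0.0066] [0.03, 0.08, 6.75]
[-0.17897435  0.36773369  1.13639853  0.00589443  1.65306957  1.48646464]
```

```bash
python3 - <<'E'
from h import *
plan([.478,.286,.17],[np.pi,0,-.055])
E
```

```text
at [ 0.5948 -0.0688  0.3354] dist 0.4085 rot [-0.4  0.9 -2.2] n 11
[-0.0134, -0.031, 0.0155] [-0.04, 0.08, -0.2]
[-0.0133, -0.0311, 0.0154] [-0.04, 0.08, -0.2]
[-0.0132, -0.0311, 0.0154] [-0.04, 0.08, -0.2]
[-0.0131, -0.0312, 0.0153] [-0.04, 0.08, -0.2]
[-0.013, -0.0312, 0.0153] [-0.04, 0.08, -0.2]
[-0.0129, -0.0313, 0.0153] [-0.04, 0.08, -0.2]
[-0.0128, -0.0313, 0.0152] [-0.04, 0.08, -0.2]
[-0.0127, -0.0314, 0.0152] [-0.04, 0.08, -0.2]
[-0.0126, -0.0315, 0.0152] [-0.04, 0.08, -0.2]
[-0.0126, -0.0315, 0.0151] [-0.04, 0.08, -0.2]
[-0.0125, -0.0316, 0.0151] [-0.04, 0.08, -0.2]
```

Request:
step_arm(steps=[{"x": -0.02, "y": -0.01, "z": 0.0, "ax": 0.0, "ay": 0.1, "az": -0.2, "claw": 0.09}, {"x": -0.02, "y": -0.031, "z": 0.0, "ax": 0.0, "ay": 0.1, "az": -0.2, "claw": 0.09}, {"x": -0.015, "y": -0.035, "z": 0.0, "ax": 0.0, "ay": 0.1, "az": -0.2, "claw": 0.09}, {"x": -0.012, "y": -0.035, "z": 0.01, "ax": 0.0, "ay": 0.1, "az": -0.2, "claw": 0.09}, {"x": -0.012, "y": -0.035, "z": 0.015, "ax": 0.0, "ay": 0.1, "az": -0.2, "claw": 0.09}])

```text
time_s: 5.47
ee_pos: [0.5284, 0.0825, 0.3197]
eef_rot: [-3.135, -0.008, -0.086]
force: [1.8, -1.1, 0.5]
grip_width: 0.0886
```

Request:
step_arm(steps=[{"x": -0.011, "y": -0.032, "z": 0.02, "ax": 0.0, "ay": 0.1, "az": -0.2, "claw": 0.09}, {"x": -0.011, "y": -0.032, "z": 0.02, "ax": 0.0, "ay": 0.1, "az": -0.2, "claw": 0.09}, {"x": -0.011, "y": -0.032, "z": 0.02, "ax": 0.0, "ay": 0.1, "az": -0.2, "claw": 0.09}, {"x": -0.011, "y": -0.032, "z": 0.02, "ax": 0.0, "ay": 0.1, "az": -0.2, "claw": 0.09}])

```text
time_s: 5.8
ee_pos: [0.4929, 0.2205, 0.241]
eef_rot: [-3.132, -0.023, -0.072]
force: [1.2, -0.7, -0.2]
grip_width: 0.0906
```

```bash
python3 - <<'E'
from h import *
plan([.478,.286,.17],[np.pi,0,-.055])
for n in("scene","top"):
    p,d=vision.camera(n); cv2.imwrite(f"pics/{n}5.png",p[:,:,::-1]); np.save(f"pics/{n}5.npy",d)
    if n=="top": crop(p[:,:,::-1],(300,170,430,290),6,"pics/t5c.png")
    else: crop(p[:,:,::-1],(210,150,370,315),4.5,"pics/s5c.png")
E
```

```text
at [0.4929 0.2205 0.241 ] dist 0.0977 rot [-0.5 -1.3 -0.9] n 3
[-0.0071, -0.0212, 0.0237] [-0.18, -0.44, -0.31]
[-0.0068, -0.0213, 0.0237] [-0.18, -0.44, -0.31]
[-0.0065, -0.0214, 0.0237] [-0.18, -0.44, -0.31]
```

View pics/t5c.png

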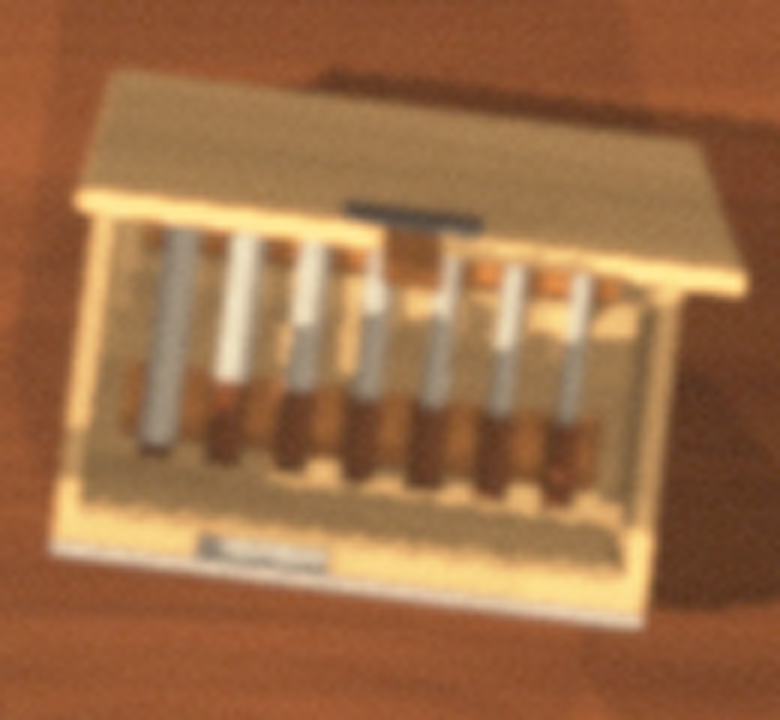

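View pics/scene5.png

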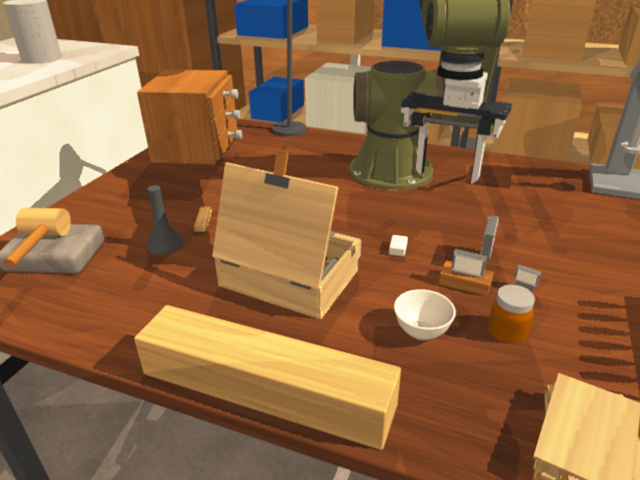

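View pics/s5c.png

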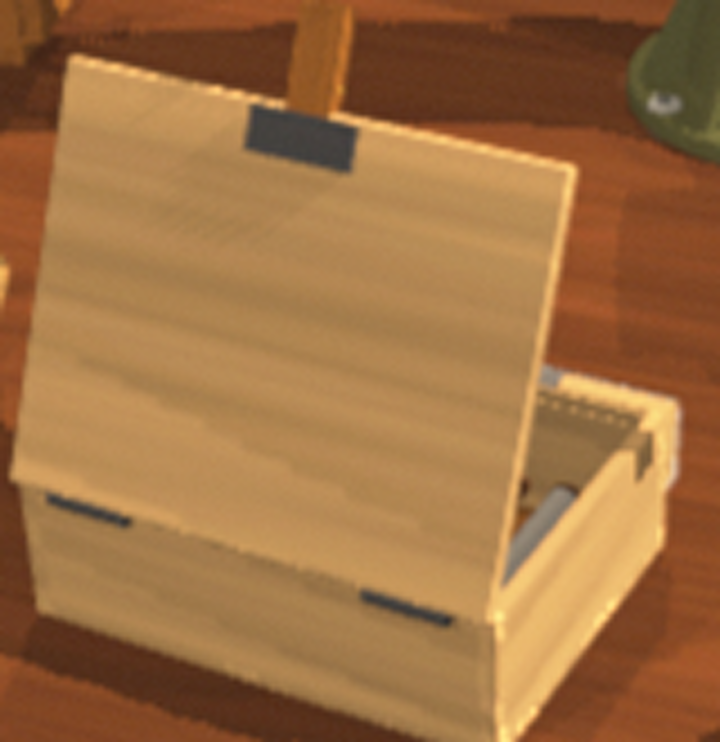

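```bash
python3 - <<'E'
from h import *
p=cv2.imread("pics/top5.png"); crop(p,(325,250,365,278),20,"pics/t5s.png")
s=np.array([.4999,-.0241,.075]); print(proj("top",s)); r=R.from_euler('z',YAW)
for dx,dy in((.0075,.028),(.0075,-.028),(-.0075,-.028),(-.0075,.028)):
    u=proj("top",s+r.apply([dx,dy,0])); print(((u-[325,250])*20).round())
# lid angle check by depth
P=cloud("scene",np.load("pics/scene5.npy")); q=r.inv().apply((P-H).reshape(-1,3))
m=(q[:,0]>-.09)&(q[:,0]<.05)&(abs(q[:,1])<.11)&(q[:,2]>.03)&(q[:,2]<.16)
A=np.c_[q[m][:,2],np.ones(m.sum())]; c=np.linalg.lstsq(A,q[m][:,0],rcond=None)[0]; print('lid angle',np.arctan2(1,-c[0]),m.sum(),c)
E
```

```text
[343.70662051 262.36404724]
[152. 158.]
[611. 214.]
[596. 337.]
[137. 281.]
lid angle 1.1553460753868248 7632 [-0.44112648  0.01107354]
```

View pics/t5s.png

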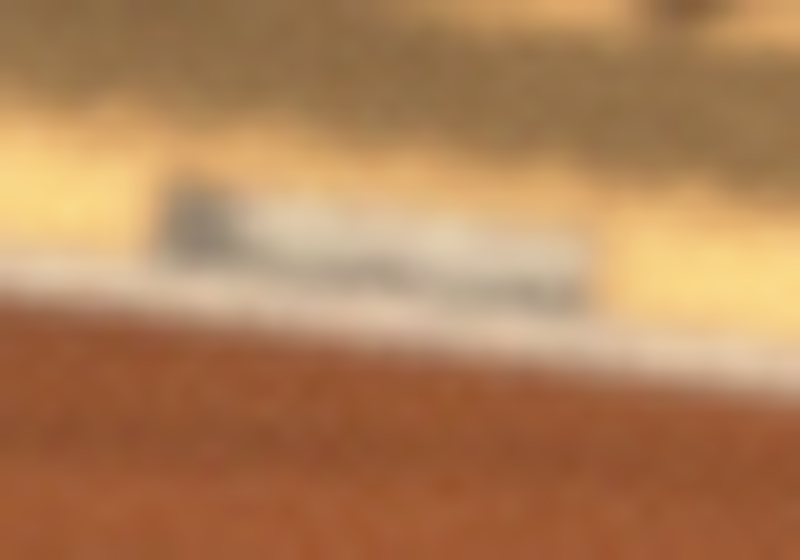

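The slot shows in the top view at about (344,262.6), within 1 mm of the fitted position, and the lid stands at about 1.16–1.19 rad. Next is the holder.

Request:
step_arm(steps=[{"x": -0.006, "y": -0.022, "z": 0.023, "ax": -0.2, "ay": -0.4, "az": -0.3, "claw": 0.094}, {"x": -0.005, "y": -0.02, "z": 0.022, "ax": -0.2, "ay": -0.4, "az": -0.3, "claw": 0.094}, {"x": -0.002, "y": -0.014, "z": 0.015, "ax": -0.1, "ay": -0.4, "az": -0.3, "claw": 0.094}, {"x": 0.0, "y": 0.0, "z": 0.0, "ax": 0.0, "ay": 0.0, "az": 0.0, "claw": 0.094}])

```text
time_s: 6.23
ee_pos: [0.483, 0.2809, 0.1794]
eef_rot: [3.142, -0.001, -0.05]
force: [-0.5, -0.4, -0.8]
grip_width: 0.0938
```

```bash
python3 - <<'E'
from h import *
plan([.478,.286,.1],[np.pi,0,-.055])
for n in("scene",):
    p,d=vision.camera(n); cv2.imwrite(f"pics/{n}6.png",p[:,:,::-1])
    crop(p[:,:,::-1],(400,130,560,310),4,"pics/s6c.png")
E
```

```text
at [0.483  0.2809 0.1794] dist 0.0797 rot [ 0.  -0.1  0.3] n 2
[-0.0027, -0.0024, 0.0397] [0.0, -0.03, 0.15]
[-0.0026, -0.0024, 0.0397] [0.0, -0.03, 0.15]
```

View pics/s6c.png

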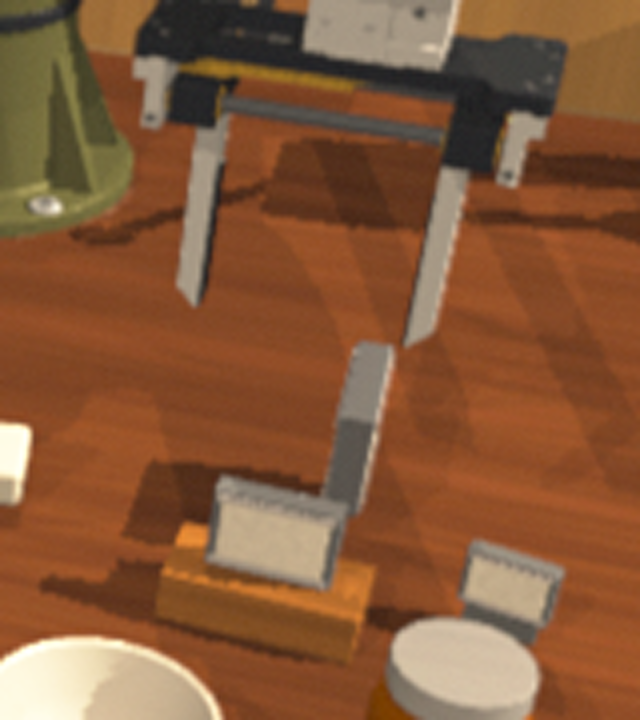

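Request:
step_arm(steps=[{"x": -0.003, "y": -0.003, "z": 0.03, "ax": 0.0, "ay": 0.0, "az": 0.2, "claw": 0.094}, {"x": -0.002, "y": -0.002, "z": 0.03, "ax": 0.0, "ay": 0.0, "az": 0.1, "claw": 0.094}, {"x": 0.0, "y": 0.0, "z": 0.01, "ax": 0.0, "ay": 0.0, "az": 0.0, "claw": 0.094}, {"x": 0.0, "y": 0.0, "z": 0.0, "ax": 0.0, "ay": 0.0, "az": 0.0, "claw": 0.094}])

```text
time_s: 6.62
ee_pos: [0.4832, 0.283, 0.1157]
eef_rot: [-3.137, -0.012, -0.059]
force: [-0.1, -0.5, 0.5]
grip_width: 0.0939
```

```bash
python3 - <<'E'
from h import *
plan([.478,.286,.038],[np.pi,0,-.055])
for n in("scene","top"):
    p,d=vision.camera(n)
    if n=="top": crop(p[:,:,::-1],(150,220,270,320),6,"pics/t7c.png")
    else: crop(p[:,:,::-1],(400,170,560,310),5,"pics/s7c.png")
E
```

```text
at [0.4832 0.283  0.1157] dist 0.078 rot [-0.3 -0.7 -0.2] n 2
[-0.0032, -0.0011, 0.0388] [-0.14, -0.35, -0.1]
[-0.0029, -0.0012, 0.0389] [-0.14, -0.35, -0.1]
```

View pics/s7c.png

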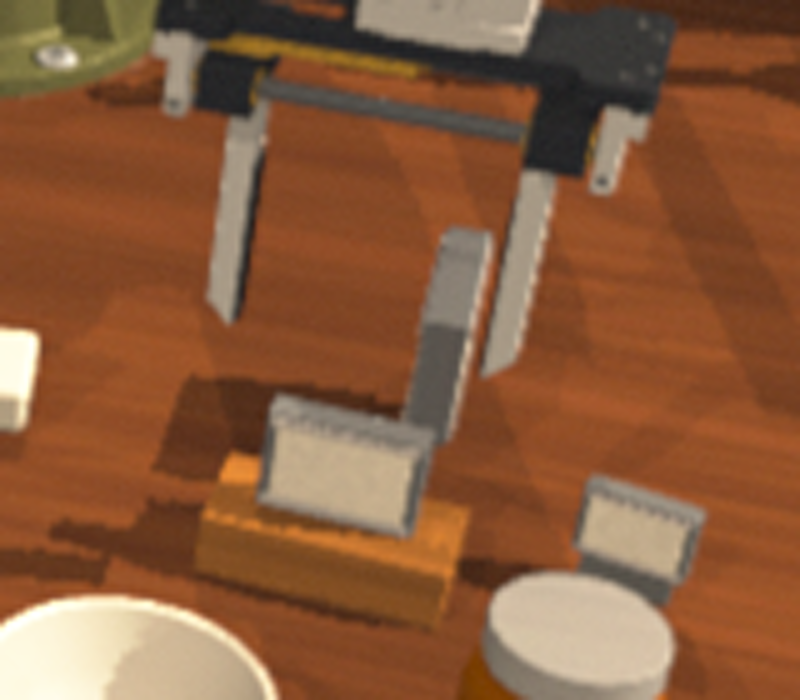

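View pics/t7c.png

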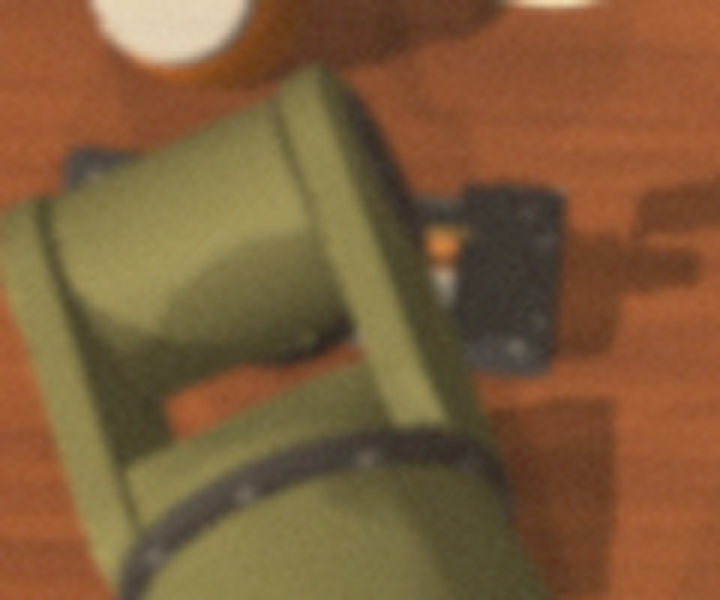

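Request:
step_arm(steps=[{"x": -0.005, "y": -0.002, "z": 0.01, "ax": -0.3, "ay": -0.7, "az": -0.2, "claw": 0.094}, {"x": -0.003, "y": -0.001, "z": 0.015, "ax": 0.0, "ay": -0.3, "az": 0.0, "claw": 0.094}, {"x": -0.002, "y": -0.001, "z": 0.01, "ax": 0.0, "ay": -0.2, "az": 0.0, "claw": 0.094}, {"x": 0.0, "y": 0.0, "z": 0.0, "ax": 0.0, "ay": 0.0, "az": 0.0, "claw": 0.094}])

```text
time_s: 7.05
ee_pos: [0.4767, 0.2888, 0.0867]
eef_rot: [-3.137, 0.001, -0.056]
force: [-0.9, -0.6, -0.1]
grip_width: 0.0942
```

```bash
python3 - <<'E'
from h import *
plan([.478,.286,.038],[np.pi,0,-.055])
E
```

```text
at [0.4767 0.2888 0.0867] dist 0.0488 rot [-0.3  0.  -0.1] n 2
[0.0008, 0.0015, 0.0244] [-0.14, 0.02, -0.03]
[0.0007, 0.0014, 0.0244] [-0.14, 0.02, -0.03]
```

Request:
step_arm(steps=[{"x": 0.001, "y": 0.002, "z": 0.012, "ax": -0.2, "ay": -0.1, "az": 0.0, "claw": 0.094}, {"x": 0.001, "y": 0.001, "z": 0.012, "ax": -0.1, "ay": -0.2, "az": 0.0, "claw": 0.094}, {"x": 0.0, "y": 0.0, "z": 0.01, "ax": 0.0, "ay": -0.2, "az": 0.0, "claw": 0.094}, {"x": 0.0, "y": 0.0, "z": 0.0, "ax": 0.0, "ay": 0.0, "az": 0.0, "claw": 0.094}])

```text
time_s: 7.38
ee_pos: [0.4793, 0.2857, 0.0511]
eef_rot: [3.142, 0.009, -0.056]
force: [-0.4, 0.1, -0.1]
grip_width: 0.094
```

```bash
python3 - <<'E'
from h import *
plan([.478,.286,.038],[np.pi,0,-.055])
for n in("scene",):
    p,d=vision.camera(n)
    crop(p[:,:,::-1],(400,190,560,310),5,"pics/s8c.png")
E
```

```text
at [0.4793 0.2857 0.0511] dist 0.0131 rot [ 0.   0.5 -0. ] n 1
[-0.0012, -0.0002, 0.0131] [0.0, 0.49, -0.03]
```

View pics/s8c.png

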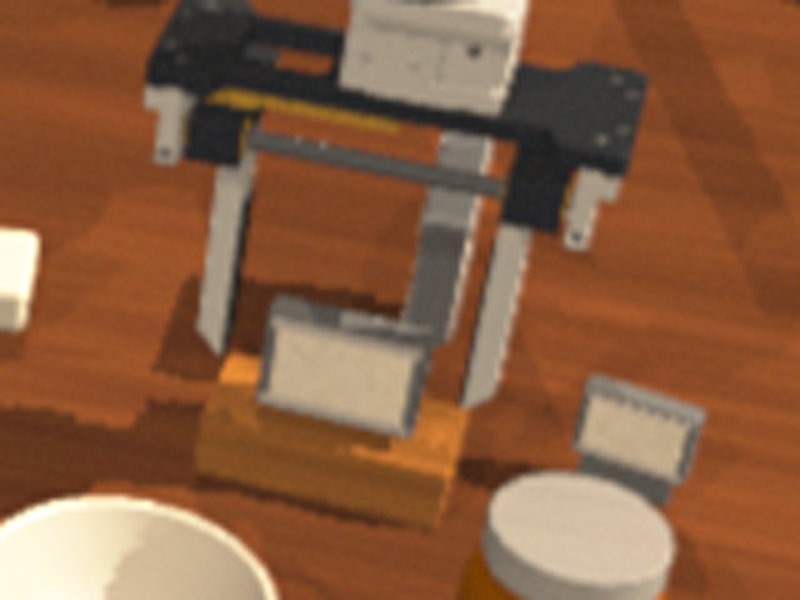

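Request:
step_arm(steps=[{"x": -0.001, "y": 0.0, "z": 0.009, "ax": 0.0, "ay": 0.5, "az": 0.0, "claw": 0.094}, {"x": -0.001, "y": 0.0, "z": 0.002, "ax": 0.0, "ay": 0.2, "az": 0.0, "claw": 0.09}, {"x": 0.0, "y": 0.0, "z": 0.0, "ax": 0.0, "ay": 0.0, "az": 0.0, "claw": 0.085}], grip_force=15)

```text
time_s: 7.68
ee_pos: [0.4782, 0.2861, 0.0412]
eef_rot: [-3.141, -0.006, -0.056]
force: [0.1, -0.6, 0.4]
grip_width: 0.0867
```

```bash
python3 - <<'E'
from h import *
plan([.478,.286,.04],[np.pi,0,-.055])
E
```

```text
at [0.4782 0.2861 0.0412] dist 0.0012 rot [-0.  -0.3 -0.1] n 1
[-0.0002, 0.0002, 0.0012] [-0.04, -0.32, -0.06]
```

Request:
step_arm(steps=[{"x": 0.0, "y": 0.0, "z": 0.001, "ax": 0.0, "ay": -0.3, "az": 0.0, "claw": 0.075}, {"x": 0.0, "y": 0.0, "z": 0.0, "ax": 0.0, "ay": 0.0, "az": 0.0, "claw": 0.068}, {"x": 0.0, "y": 0.0, "z": 0.0, "ax": 0.0, "ay": 0.0, "az": 0.0, "claw": 0.06}, {"x": 0.0, "y": 0.0, "z": 0.0, "ax": 0.0, "ay": 0.0, "az": 0.0, "claw": 0.055}], grip_force=15)

```text
time_s: 8.02
ee_pos: [0.4789, 0.2865, 0.0418]
eef_rot: [-3.14, -0.001, -0.056]
force: [-0.1, -1.1, -0.3]
grip_width: 0.0638
```

Request:
step_arm(steps=[{"x": 0.0, "y": 0.0, "z": 0.0, "ax": 0.0, "ay": 0.0, "az": 0.0, "claw": 0.055}, {"x": 0.0, "y": 0.0, "z": 0.0, "ax": 0.0, "ay": 0.0, "az": 0.0, "claw": 0.055}])

```text
time_s: 8.18
ee_pos: [0.4791, 0.2866, 0.0422]
eef_rot: [-3.139, -0.001, -0.056]
force: [0.9, 0.2, -0.9]
grip_width: 0.0639
```

Request:
step_arm(steps=[{"x": 0.0, "y": 0.0, "z": 0.0, "ax": 0.0, "ay": 0.0, "az": 0.0, "claw": 0.055}, {"x": 0.0, "y": 0.0, "z": -0.008, "ax": 0.0, "ay": 0.0, "az": 0.0, "claw": 0.055}, {"x": 0.0, "y": 0.0, "z": -0.012, "ax": 0.0, "ay": 0.0, "az": 0.0, "claw": 0.055}, {"x": 0.0, "y": 0.0, "z": -0.015, "ax": 0.0, "ay": 0.0, "az": 0.0, "claw": 0.055}, {"x": 0.0, "y": 0.0, "z": -0.02, "ax": 0.0, "ay": 0.0, "az": 0.0, "claw": 0.055}], grip_force=40)

```text
time_s: 8.6
ee_pos: [0.4773, 0.2856, 0.0978]
eef_rot: [3.14, 0.004, -0.056]
force: [-0.1, 0.1, 0.1]
grip_width: 0.0635
```

Request:
step_arm(steps=[{"x": 0.0, "y": 0.0, "z": -0.03, "ax": 0.0, "ay": 0.0, "az": 0.0, "claw": 0.055}, {"x": 0.0, "y": 0.0, "z": -0.03, "ax": 0.0, "ay": 0.0, "az": 0.0, "claw": 0.055}, {"x": 0.0, "y": 0.0, "z": -0.02, "ax": 0.0, "ay": 0.0, "az": 0.0, "claw": 0.055}, {"x": 0.0, "y": 0.0, "z": 0.0, "ax": 0.0, "ay": 0.0, "az": 0.0, "claw": 0.055}])

```text
time_s: 8.93
ee_pos: [0.478, 0.2859, 0.1896]
eef_rot: [-3.139, -0.002, -0.056]
force: [0.6, 0.3, 0.1]
grip_width: 0.0635
```

```bash
python3 - <<'E'
from h import *
plan([.5,-.024,.22],[np.pi,0,YAW])
p,d=vision.camera("scene"); crop(p[:,:,::-1],(400,120,560,260),5,"pics/s9c.png")
E
```

```text
at [0.478  0.2859 0.1896] dist 0.3122 rot [-0.1 -0.1  2.2] n 8
[0.0049, 0.0385, -0.0039] [-0.02, -0.01, 0.28]
[0.0051, 0.0385, -0.0039] [-0.02, -0.01, 0.28]
[0.0053, 0.0385, -0.0039] [-0.02, -0.01, 0.28]
[0.0055, 0.0384, -0.0038] [-0.02, -0.01, 0.28]
[0.0057, 0.0384, -0.0038] [-0.02, -0.01, 0.28]
[0.0058, 0.0384, -0.0038] [-0.02, -0.01, 0.28]
[0.006, 0.0384, -0.0038] [-0.02, -0.01, 0.28]
[0.0062, 0.0383, -0.0038] [-0.02, -0.01, 0.28]
```

View pics/s9c.png

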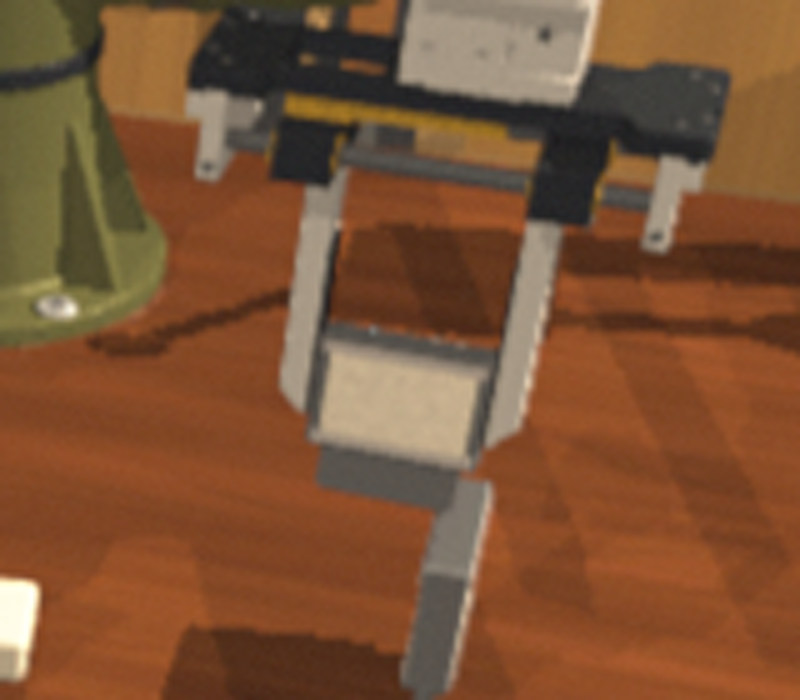

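```bash
python3 - <<'E'
from h import *
from scipy.optimize import least_squares
p,d=vision.camera("scene"); t,r=pose(); P=cloud("scene",d)
q=r.inv().apply((P-t).reshape(-1,3)).reshape(480,640,3)
m=(abs(q[...,1])<.026)&(q[...,2]>-.026)&(q[...,2]<.008)&(abs(q[...,0])<.03)
a=q[m]; c=np.linalg.lstsq(np.c_[a[:,1:],np.ones(len(a))],a[:,0],rcond=None)[0]
print('face x med',np.median(a[:,0]),'plane (y,z,1)',c,len(a))
for s in(-1,1):
    f=(s*q[...,1]>.034)&(s*q[...,1]<.042)&(q[...,2]>-.05)&(q[...,2]<-.008)&(abs(q[...,0])<.03); print('finger x',np.median(q[f][:,0]),f.sum())
# corner fit
C={(.007,-1,1):(310,438),(.007,1,1):(473,465),(-.007,-1,-1):(333,325),(-.007,1,-1):(500,352)}
# tool y = -world y -> image left(-y world)=+tool y
def res(v):
    o=[]
    for (x,sy,sz),(u,w) in C.items():
        l=R.from_euler('y',v[3]).apply([x,-sy*.032,sz*.023])+[v[0],v[1],v[2]]
        o+=list(proj("scene",t+r.apply(l))-[400+u/5,120+w/5])
    return np.array(o)
s=least_squares(res,[0,0,-.009,0]); print('head centre in tool',s.x.round(4),res(s.x).round(1))
E
```

```text
face x med 0.00810601087611021 plane (y,z,1) [-0.00604756  0.01967281  0.00829083] 463
finger x 0.010585175132564581 92
finger x 0.009795385128042278 85
head centre in tool [-0.0486  0.002   0.0111 -0.119 ] [ 0.3 -0.3  0.2  0.6 -0.1 -0.4 -0.4  0.1]
```

Request:
step_arm(steps=[{"x": 0.004, "y": 0.036, "z": -0.004, "ax": 0.0, "ay": 0.0, "az": 0.3, "claw": 0.055}, {"x": 0.004, "y": 0.036, "z": 0.0, "ax": 0.0, "ay": 0.0, "az": 0.3, "claw": 0.055}, {"x": 0.004, "y": 0.036, "z": 0.0, "ax": 0.0, "ay": 0.0, "az": 0.3, "claw": 0.055}, {"x": 0.005, "y": 0.036, "z": 0.0, "ax": 0.0, "ay": 0.0, "az": 0.3, "claw": 0.055}, {"x": 0.005, "y": 0.036, "z": 0.0, "ax": 0.0, "ay": 0.0, "az": 0.3, "claw": 0.055}])

```text
time_s: 9.45
ee_pos: [0.4834, 0.1027, 0.1831]
eef_rot: [3.139, 0.012, -0.074]
force: [-0.4, -0.4, -0.5]
grip_width: 0.0636
```

```bash
python3 - <<'E'
from h import *
plan([.501,-.0242,.19],[np.pi,0,YAW])
E
```

```text
at [0.4834 0.1027 0.1831] dist 0.1283 rot [0.2 0.7 1.2] n 4
[0.0067, 0.0313, -0.0017] [0.04, 0.17, 0.3]
[0.0069, 0.0313, -0.0017] [0.04, 0.17, 0.3]
[0.007, 0.0312, -0.0017] [0.04, 0.17, 0.3]
[0.0072, 0.0312, -0.0017] [0.04, 0.17, 0.3]
```

Request:
step_arm(steps=[{"x": 0.007, "y": 0.031, "z": -0.002, "ax": 0.0, "ay": 0.2, "az": 0.3, "claw": 0.055}, {"x": 0.007, "y": 0.031, "z": -0.002, "ax": 0.0, "ay": 0.2, "az": 0.3, "claw": 0.055}, {"x": 0.005, "y": 0.025, "z": 0.0, "ax": 0.0, "ay": 0.2, "az": 0.3, "claw": 0.055}, {"x": 0.004, "y": 0.015, "z": 0.0, "ax": 0.0, "ay": 0.1, "az": 0.2, "claw": 0.055}, {"x": 0.0, "y": 0.0, "z": 0.0, "ax": 0.0, "ay": 0.0, "az": 0.0, "claw": 0.055}])

```text
time_s: 9.87
ee_pos: [0.4943, -0.0116, 0.1806]
eef_rot: [3.137, 0.011, -0.099]
force: [0.6, 0.8, -0.2]
grip_width: 0.0636
```

```bash
python3 - <<'E'
from h import *
plan([.501,-.0242,.15],[np.pi,0,YAW])
E
```

```text
at [ 0.4943 -0.0116  0.1806] dist 0.0338 rot [ 0.2  0.6 -0.3] n 1
[0.0083, 0.0117, 0.0306] [0.25, 0.61, -0.27]
```

Request:
step_arm(steps=[{"x": 0.004, "y": 0.006, "z": 0.008, "ax": 0.3, "ay": 0.6, "az": -0.3, "claw": 0.055}, {"x": 0.004, "y": 0.005, "z": 0.01, "ax": 0.0, "ay": 0.0, "az": 0.0, "claw": 0.055}, {"x": 0.001, "y": 0.001, "z": 0.006, "ax": 0.0, "ay": 0.0, "az": 0.0, "claw": 0.055}, {"x": 0.0, "y": 0.0, "z": 0.0, "ax": 0.0, "ay": 0.0, "az": 0.0, "claw": 0.055}])

```text
time_s: 10.2
ee_pos: [0.5003, -0.024, 0.1515]
eef_rot: [-3.14, 0.007, -0.095]
force: [0.0, 1.0, -1.0]
grip_width: 0.0638
```

```bash
python3 - <<'E'
from h import *
plan([.501,-.0242,.115],[np.pi,0,YAW])
for n in("scene","top"):
    p,d=vision.camera(n)
    if n=="top": crop(p[:,:,::-1],(290,170,430,290),5.5,"pics/t10c.png")
    else: cv2.imwrite("pics/s10.png",p[:,:,::-1]); crop(p[:,:,::-1],(280,110,400,240),6,"pics/s10c.png")
E
```

```text
at [ 0.5003 -0.024   0.1515] dist 0.0365 rot [-0.1  0.4 -0. ] n 1
[0.0009, 0.0002, 0.0365] [-0.09, 0.39, -0.04]
```

View pics/s10c.png

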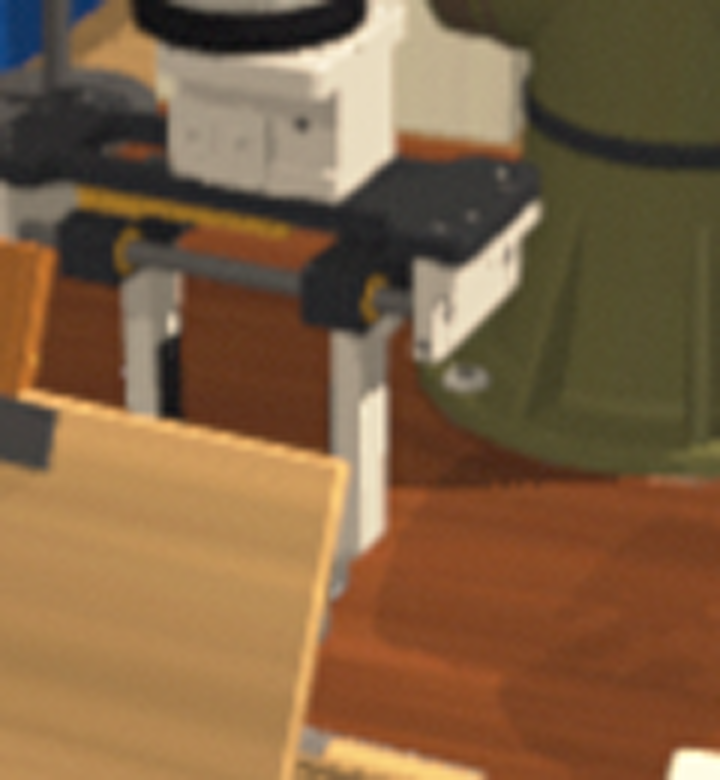

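View pics/t10c.png

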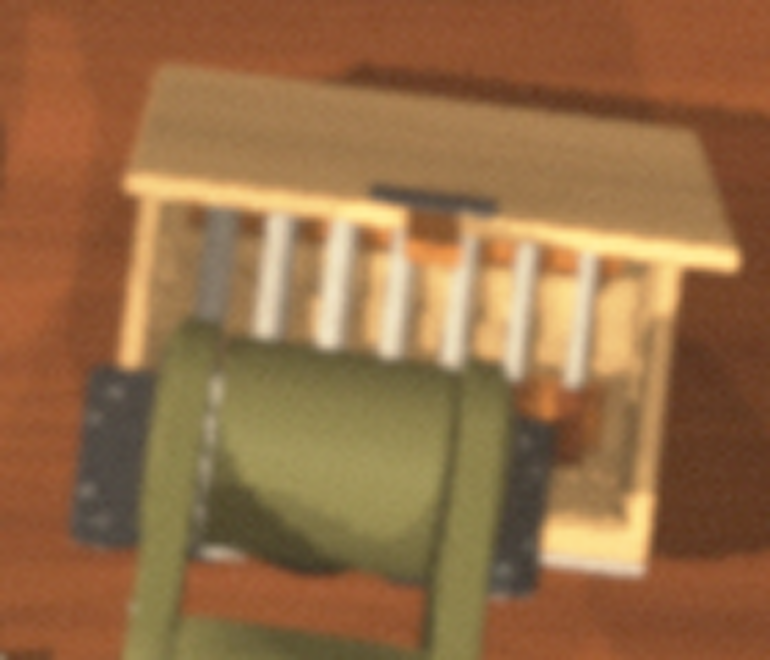

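The lid hides the holder from the scene camera and the wrist hides it from the top, so I'll go down by pose and force.

Request:
step_arm(steps=[{"x": 0.001, "y": 0.0, "z": 0.008, "ax": -0.1, "ay": 0.4, "az": 0.0, "claw": 0.055}, {"x": 0.0, "y": 0.0, "z": 0.01, "ax": 0.0, "ay": 0.0, "az": 0.0, "claw": 0.055}, {"x": 0.0, "y": 0.0, "z": 0.008, "ax": 0.0, "ay": 0.0, "az": 0.0, "claw": 0.055}, {"x": 0.0, "y": 0.0, "z": 0.0, "ax": 0.0, "ay": 0.0, "az": 0.0, "claw": 0.055}])

```text
time_s: 10.63
ee_pos: [0.5021, -0.022, 0.1264]
eef_rot: [3.141, -0.003, -0.093]
force: [-0.9, -0.0, -1.5]
grip_width: 0.0636
```

```bash
python3 - <<'E'
from h import *
plan([.501,-.0242,.112],[np.pi,0,YAW])
E
```

```text
at [ 0.5021 -0.022   0.1264] dist 0.0146 rot [ 0.  -0.2  0.1] n 1
[-0.001, 0.0023, 0.0144] [0.02, -0.19, 0.12]
```

Request:
step_arm(steps=[{"x": -0.001, "y": 0.002, "z": 0.005, "ax": 0.0, "ay": -0.2, "az": 0.1, "claw": 0.055}, {"x": 0.0, "y": 0.0, "z": 0.006, "ax": 0.0, "ay": 0.0, "az": 0.0, "claw": 0.055}, {"x": 0.0, "y": 0.0, "z": 0.0, "ax": 0.0, "ay": 0.0, "az": 0.0, "claw": 0.055}])

```text
time_s: 10.88
ee_pos: [0.5009, -0.0237, 0.1145]
eef_rot: [3.141, 0.001, -0.094]
force: [0.3, 1.2, -0.3]
grip_width: 0.064
```

```bash
python3 - <<'E'
from h import *
plan([.501,-.0242,.104],[np.pi,0,YAW])
E
```

```text
at [ 0.5009 -0.0237  0.1145] dist 0.0106 rot [0. 0. 0.] n 1
[0.0002, 0.0005, 0.0105] [0.01, 0.05, 0.04]
```

Request:
step_arm(steps=[{"x": 0.0, "y": 0.0005, "z": 0.004, "ax": 0.0, "ay": 0.0, "az": 0.0, "claw": 0.055}, {"x": 0.0, "y": 0.0, "z": 0.004, "ax": 0.0, "ay": 0.0, "az": 0.0, "claw": 0.055}, {"x": 0.0, "y": 0.0, "z": 0.0, "ax": 0.0, "ay": 0.0, "az": 0.0, "claw": 0.055}])

```text
time_s: 11.13
ee_pos: [0.501, -0.0244, 0.1059]
eef_rot: [3.141, 0.001, -0.094]
force: [-0.8, 0.2, -0.6]
grip_width: 0.064
```

```bash
python3 - <<'E'
from h import *
plan([.501,-.0242,.099],[np.pi,0,YAW]); print(ctrl.get_obs()['force'],ctrl.get_obs()['moment'])
E
```

```text
at [ 0.501  -0.0244  0.1059] dist 0.0069 rot [0. 0. 0.] n 1
[0.0, -0.0002, 0.0069] [0.01, 0.04, 0.03]
[-0.81659119  0.20937512 -0.57192847] [0.03305174 0.04326075 0.06335711]
```

Request:
step_arm(steps=[{"x": 0.0, "y": 0.0, "z": 0.004, "ax": 0.0, "ay": 0.0, "az": 0.0, "claw": 0.055}, {"x": 0.0, "y": 0.0, "z": 0.003, "ax": 0.0, "ay": 0.0, "az": 0.0, "claw": 0.055}, {"x": 0.0, "y": 0.0, "z": 0.001, "ax": 0.0, "ay": 0.0, "az": 0.0, "claw": 0.055}], grip_force=50)

```text
time_s: 11.38
ee_pos: [0.5013, -0.0244, 0.0979]
eef_rot: [3.141, -0.001, -0.094]
force: [-1.5, 0.4, 4.5]
grip_width: 0.0638
```

```bash
python3 - <<'E'
from h import *
plan([.501,-.0242,.0892],[np.pi,0,YAW]); print(ctrl.get_obs()['force'],ctrl.get_obs()['moment'])
E
```

```text
at [ 0.5013 -0.0244  0.0979] dist 0.0087 rot [ 0. -0.  0.] n 1
[-0.0004, -0.0002, 0.0087] [0.01, -0.03, 0.02]
[-1.4538836   0.4380118   4.54447918] [ 0.18214203  0.39744316 -0.03234154]
```

Request:
step_arm(steps=[{"x": 0.0, "y": 0.0, "z": 0.003, "ax": 0.0, "ay": 0.0, "az": 0.0, "claw": 0.055}, {"x": 0.0, "y": 0.0, "z": 0.003, "ax": 0.0, "ay": 0.0, "az": 0.0, "claw": 0.055}, {"x": 0.0, "y": 0.0, "z": 0.002, "ax": 0.0, "ay": 0.0, "az": 0.0, "claw": 0.055}])

```text
time_s: 11.63
ee_pos: [0.5015, -0.0244, 0.0903]
eef_rot: [3.141, -0.001, -0.094]
force: [-2.9, 1.7, 6.4]
grip_width: 0.0635
```

```bash
python3 - <<'E'
from h import *
plan([.501,-.0242,.0892],[np.pi,0,YAW]); print(ctrl.get_obs()['force'],ctrl.get_obs()['moment'])
E
```

```text
at [ 0.5015 -0.0244  0.0903] dist 0.0013 rot [ 0.  -0.1  0. ] n 1
[-0.0005, -0.0002, 0.0011] [0.02, -0.06, 0.02]
[-2.9422171   1.707111    6.41497747] [0.15316461 0.80227448 0.03803402]
```

Request:
step_arm(steps=[{"x": -0.0005, "y": 0.0, "z": 0.001, "ax": 0.0, "ay": 0.0, "az": 0.0, "claw": 0.055}, {"x": 0.0, "y": 0.0, "z": 0.001, "ax": 0.0, "ay": 0.0, "az": 0.0, "claw": 0.055}, {"x": 0.0, "y": 0.0, "z": 0.001, "ax": 0.0, "ay": 0.0, "az": 0.0, "claw": 0.055}])

```text
time_s: 11.88
ee_pos: [0.5016, -0.0244, 0.0885]
eef_rot: [3.141, -0.003, -0.094]
force: [-8.5, 1.5, 19.4]
grip_width: 0.0637
```

```bash
python3 - <<'E'
from h import *
plan([.501,-.0242,.0892],[np.pi,0,YAW]); print(ctrl.get_obs()['force'],ctrl.get_obs()['moment'])
E
```

```text
at [ 0.5016 -0.0244  0.0885] dist 0.0009 rot [ 0.  -0.2  0. ] n 1
[-0.0006, -0.0002, -0.0007] [0.02, -0.17, 0.03]
[-8.5081769   1.47411552 19.41787232] [ 0.31248082  1.95597133 -0.0309984 ]
```

Request:
step_arm(steps=[{"x": -0.001, "y": 0.0, "z": 0.0005, "ax": 0.0, "ay": 0.0, "az": 0.0, "claw": 0.055}, {"x": -0.0005, "y": 0.0, "z": 0.0005, "ax": 0.0, "ay": 0.0, "az": 0.0, "claw": 0.055}])

```text
time_s: 12.05
ee_pos: [0.5013, -0.0244, 0.089]
eef_rot: [3.141, -0.006, -0.094]
force: [-1.6, 0.0, 7.7]
grip_width: 0.0635
```

```bash
python3 - <<'E'
from h import *
plan([.501,-.0242,.0892],[np.pi,0,YAW]); print(ctrl.get_obs()['force'],ctrl.get_obs()['moment'])
p,d=vision.camera("scene"); cv2.imwrite("pics/s11.png",p[:,:,::-1]);np.save("pics/s11.npy",d)
o=ctrl.get_obs(); print(o['time_s'],o['force'],o['ee_pos'])
E
```

```text
at [ 0.5013 -0.0244  0.089 ] dist 0.0004 rot [ 0.  -0.4  0. ] n 1
[-0.0003, -0.0002, -0.0002] [0.02, -0.37, 0.03]
[-1.57882798  0.01522308  7.65744625] [ 0.08215671  0.34146125 -0.05934113]
12.1 [-0.53703109  0.40807183  7.00419829] [ 0.50123523 -0.02442153  0.08898141]
```

View pics/s11.png

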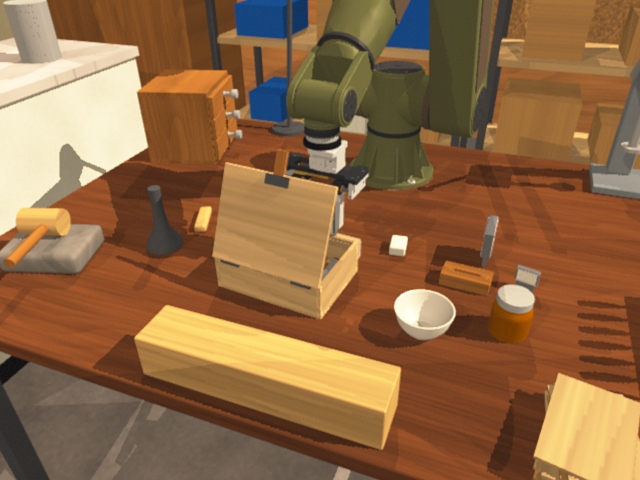

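Request:
step_arm(steps=[{"x": 0.0, "y": 0.0, "z": 0.001, "ax": 0.0, "ay": 0.0, "az": 0.0, "claw": 0.055}, {"x": 0.0, "y": 0.0, "z": 0.001, "ax": 0.0, "ay": 0.0, "az": 0.0, "claw": 0.055}])

```text
time_s: 12.27
ee_pos: [0.5016, -0.0245, 0.0885]
eef_rot: [3.141, -0.008, -0.094]
force: [-9.4, 0.1, 20.6]
grip_width: 0.0636
```

```bash
python3 - <<'E'
from h import *
for i in range(4):
    p,d=vision.camera("scene"); o=ctrl.get_obs(); print(o['time_s'],o['force'].round(1),o['ee_pos'].round(4),o['eef_rot'].round(3),o['grip_width'])
r=R.from_euler('z',YAW); P=cloud("scene",d); q=r.inv().apply((P-H).reshape(-1,3))
m=(q[:,0]>-.09)&(q[:,0]<.05)&(abs(q[:,1])<.11)&(q[:,2]>.03)&(q[:,2]<.16)
A=np.c_[q[m][:,2],np.ones(m.sum())]; c=np.linalg.lstsq(A,q[m][:,0],rcond=None)[0]; print('lid',np.arctan2(1,-c[0]))
p,d=vision.camera("top"); crop(p[:,:,::-1],(290,170,430,290),5.5,"pics/t12c.png")
E
```

```text
12.3167 [-6.5 -0.7 14.9] [ 0.5016 -0.0245  0.0885] [ 3.141 -0.008 -0.094] 0.06355145564895177
12.3667 [-7.5  1.2 14.9] [ 0.5016 -0.0245  0.0886] [ 3.141 -0.008 -0.094] 0.06373964269270266
12.4167 [-7.1  0.1 15.2] [ 0.5016 -0.0244  0.0886] [ 3.141 -0.008 -0.094] 0.06405637165626994
12.4667 [-7.   1.  15.4] [ 0.5016 -0.0245  0.0886] [ 3.141 -0.008 -0.094] 0.06372357574628137
lid 1.155540143860315
```

View pics/t12c.png

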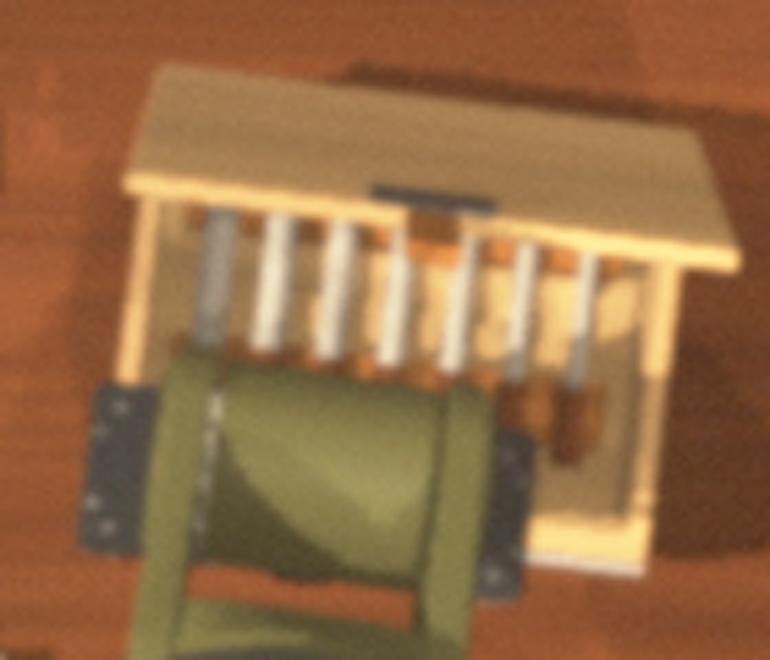

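```bash
python3 - <<'E'
from station import ticket,ctrl
print(ticket.hand_in()); 
E
```

```text
the job is handed in; nothing more can be done
None
```

I raised the lid by its tab and let it go. It stands on its own at about 66–68°, and I measured the same angle before and after the insertion. I then lifted the middle-sized holder from its stand and pushed it into the slot. I handed the job in at about 12.5 s with the holder still gripped and pressed down.

**Last checks:**
- **Pressed home:** the tool pushes down with a steady 15 N. The clip alone needs about 8.5 N, so the head is resting on the rim. The tool height was 88.6 mm, against 89.2 mm expected with the holder fully home.
- **Upright and centred:** the tool tilts less than 0.01 rad. It was about 0.6 mm from its target, which allowed for the holder sitting about 1 mm off-centre in the grip.
- **Grip:** the opening was 63.7 mm on the 64 mm head, with the grip set to 50 N.
- **Bystanders:** by eye in the last scene picture, the things on the bench look unmoved.

**Not confirmed:**
- **No direct view:** the lid hid the holder from the scene camera and the wrist hid it from the top, so seating and centring rest on pose and force only.
- **Sideways force:** about 7 N towards the front of the case remained at the end. The tongue is probably leaning on one slot wall, where it has about 1.5 mm of play.
- **Lid angle:** the two estimates differ slightly: 1.16 rad from depth and 1.19 rad from the grip position. Both are within the limits.

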